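# Weigh a parts tote on the sprung hook scale

### The arm

A 6-joint arm with a two-finger parallel gripper is mounted at the origin on the work surface. World frame = base frame: x ahead of the robot, y to its left, z up, the work surface at z = 0. Lengths are in mm, angles in rad, forces in N, time in s.
With the tool pointing down it reaches from about 350 to 875 mm from the base axis. Payload 4.2 kg.
Tool frame: the origin (TCP) lies at the very end of the fingers, on their centre line; the grasp point (between the pads) lies 19 mm behind it; z points along the fingers, y is the direction in which the jaws open and shut (so a half turn about z gives the same grasp; the last joint's range is limited). The gripper opens to 85 mm and grips with 20 to 120 N. Pads are 22 mm wide; open, the fingers measure 114 mm over their backs; the gripper's body (76 mm by 85 mm) begins 54 mm behind the grasp point. The pads swing forward as they close: fully open they stand 13 mm farther back than shut.
Start: joints at [1.579, 0.385, 0.008, 0, -1.194, -0.259], TCP at [155.08, 605.433, 231.312] pointing down, gripper open.
Joint ranges: [-3.14, 3.14], [-1.21, 2.06], [-1.07, 1.41], [-3.16, 2.05], [-2.99, -0.16], [-3.1, 3.1]. Speed limits (rad/s): [2.79, 2.79, 3.14, 3.14, 3.14, 3.14].

### API

Orientations are given as a unit quaternion [x, y, z, w].
In Python, from bench import telemetry, eyes, arm gives the robot as it stands. The module is installed in compiled form; this text tells all that it offers.
- The arm moves only by the tool move_arm, never from a script. Its argument "deltas" is text: rows parted by semicolons, each of 6 numbers parted by spaces: the shift along the tool's x, y, z in cm, then the turn, a rotation vector about the tool's x, y, z in rad. A call has 1 to 12 rows; each row shifts and turns the commanded pose from where the row before left it, along the tool's axes as they then stand; what a row does not reach is not made up. A row lasts 1/8 s, in which the tool goes at most 62.5 mm and 10.7 degrees, less where a joint would pass 70% of its speed; a pose out of reach is approached as far as the arm can. A call is refused whole if a number of a shift passes 6.25 or a number of a turn 0.188, either way. A call with a gripper value outside its range is refused whole. "grip" is the finger opening in cm, from 0 to 8.54, set as the call begins (left out, the last holds). The fingers move at their own pace and stop on an object; the grip force is fixed at half the most. Time passes only in rows, so rows that do not move let the fingers close. It gives the time, the measured TCP pose, the force and the opening at its end, in the units of the state.
- telemetry.read_state(): the state, without advancing time (a new reading comes with each control period).
- eyes.get_image(name): name is "scene" or "top" or "wrist"; returns a dict with "pixels" (384x512x3 uint8, blue, green, red), "range_z" (384x512 float32, mm along the optical axis (not along the pixel's ray), 0 where there is no reading), "fx", "fy", "cx", "cy" (pixels), "dist_coeffs" ([k1, k2, p1, p2, k3] as OpenCV has them; the pictures are not rectified), "origin" and "orientation" of the camera in the world; the wrist camera has in their place "tool_from_camera" (4x4, takes a point from camera to tool coordinates, whose origin is the TCP and whose axes are the flange's). Camera axes: x right, y up, looking along -z (the intrinsics and any distortion apply to the point x, -y, -z); pixel columns grow to the right and rows downward; lengths in mm; the calibration is good to about 2 mm. A picture is of the moment at which its call begins: read the wrist's pose just before it.
- arm.job_done(): hands the job in, once; it reports no verdict.
Trained networks look in a picture, given as the dict that the camera call returned (one of the last four; its "shot" number tells which), for a name from the list of things; names that differ only in an ending like _2 or _b are one class to them, and where a whole thing is asked for, a point or a joint stands for the part that bears it (a point fixed in the world has none). Each returns a list of dicts, best first, with "p" (0 to 1); they miss things now and then, are a little off and sometimes report something else, mostly with a low value. They report only what shows in the picture. A call takes as long as a camera call.
- eyes.boxes_of(picture, name): "point" ([x, y, z] in mm, in world coordinates, good to about 4 mm: the middle of the surface that is visible of it).
The state is a dict: "clock": time; "joints": joint angles; "joint_vel": joint speeds; "joint_efforts": joint torques, N m; "position": TCP position; "ee_rot": TCP orientation; "contact_force": force on the tool from outside, world axes, zero at the start; "wrist_torque": the same for the moment, N m; "gripper_width": finger opening in mm.
Only numpy, scipy, OpenCV 4.12 (cv2) and the standard library are available. Lean on these libraries where they do the work, as an engineer would, in place of code of your own. Each camera call takes 0.05 s, during which the arm holds its last target.

### The job

Roll the locker's slatted cover back until it is fully open, then take out the tote of bolts by its stirrup handle and hang it by that handle on the hook of the spring scale. Lower it gently so that the hook dips without a jolt, let go, and wait until the tote hangs still and the scale has settled. Leave the other things on the bench as they are.

Things in the scene. Friction and masses are not known exactly. Their poses are not given: they have to be found in the camera images.
- locker: Grey half-round locker fixed to the bench, left or right of the robot; origin on the bench under the cover's axis, z up, x from its front (facing the robot) to its back. 335 mm deep (167 mm either side of the axis), 286 mm wide; half-disc cheeks of radius 177 mm, 270 mm clear between them; inner floor 12 mm up, fixed front sill up to 60 mm; fixed inner hood of radius 152 mm over the back half.
- cover_axis (a point): Middle of the axis about which the locker's curved slatted aluminium cover rolls, 20 mm above the bench, above the locker's origin. Axes as the locker's: z up, x from front to back, y along the axis. The cover's outer surface has a radius of 168 mm.
- ridge (a point): Middle of the outer edge (black round bar, 12 mm thick, 142 mm long, along the axis) of the push ridge, a fin that stands 30 mm out from the slatted cover, 195 mm from the cover's axis. With the cover shut it lies 40 degrees above level on the front side; as the cover opens it travels up, over the top and to the back. Fingertips in front of it can push it.
- cover (a joint): Angle of the slatted cover about its axis: 0 shut, 1.4 rad at the stop with the whole front and top open; 1.2 or more counts as fully open. It stays where it is left (about 0.35 N m of friction). It may start up to 0.3 ajar.
- handle (a point): Centre of the tote's upright stirrup handle, 95 mm above the tote's underside, on the two flat steel legs to be grasped. z up, y from leg to leg, x through the stirrup's opening. Legs 14 mm wide in x, outer faces 56 mm apart, inner faces 44 mm apart. The tote is a blue open bin of steel bolts, 96 (x) by 100 (y) mm, rim and strap 55 mm high, 0.37 to 0.65 kg, standing inside the locker.
- handle_bar (a point): Centre of the round top bar of the stirrup (10 mm thick, along y), 121 mm above the tote's underside, 26 mm straight above handle; 61 mm of clear opening below it. This bar is to rest in the hook; grasped across the legs, it stays between the fingers.
- hook_seat (a point): Lowest point of the centre line of the scale's hook, a 10 mm round steel bar, 200 mm above the bench unloaded; a handle bar resting there has its centre about 10 mm above it. z up, x towards the column, y across. In front (-x, robot's side) it rises to a tip 22 mm before the seat, its top 32 mm above the seat; behind, the bar rises 17 mm over 40 mm and runs to the carriage, 105 mm behind.
- hook (a joint): How far the hook has dipped: 0 unloaded, in m, downwards, to a stop at 0.06. Spring of 200 N/m, lightly damped: the tote dips it 17 to 31 mm and it bobs for a second or two when let go; joint speeds above 0.25 m/s count as a jolt.
- scale: Spring scale fixed to the bench, on the side where the locker is not: an aluminium column, 323 mm high, on a base plate 240 x 140 x 12 mm; origin on the bench under the column's front part, x away from the robot. The hook sticks out of its sliding carriage towards -x, its seat 125 mm in front of the origin.
- tape_center (a point): Centre of a roll of clear tape lying flat, 90 mm across, 48 mm high; to be left alone.
- carton_center (a point): Centre of a small cardboard carton, 50 x 110 x 60 mm high; to be left alone.
- bin_center (a point): Centre of an empty blue bin without a handle, 160 x 100 x 70 mm high; to be left alone.
- can_center (a point): Centre of a steel can, 70 mm across, 110 mm high; to be left alone.

How it is judged (in metres and radians):
On the way, in this order (a step that is already met when the one before it is completed fails the run):
1. the slatted cover is rolled fully open (1.2 rad or more) (value of joint cover above 1.2 rad), for 0.2 s.
2. the tote's handle bar lies in the hook and the hook has dipped under it by 10 mm or more (distance between handle_bar and hook_seat below 0.018 m and value of joint hook above 0.01 m), for 0.2 s.
At the end, for the whole second after the job is handed in: The cover is still open (1.1 rad or more), the tote hangs free by its handle bar in the hook (bar centre within 18 mm of the hook's seat), within 0.2 rad of upright, the hook is dipped by more than 12 mm and has come to rest (slower than 15 mm/s) (value of joint cover above 1.1 rad and distance between handle_bar and hook_seat below 0.018 m and value of joint hook above 0.012 m and velocity of joint hook between -0.015 and 0.015 m/s and angle between handle's own z axis and vertical below 0.2 rad); the robot touches nothing.
It fails at once if the hook is jolted: it moves down faster than 0.25 m/s (velocity of joint hook above 0.25 m/s).
It fails at once if the tote is tipped by more than 0.6 rad (angle between handle's own z axis and vertical above 0.6 rad).
It fails at once if a bystander (tape, carton, bin or can) is moved by more than 30 mm (distance of any of tape_center, carton_center, bin_center, can_center from where it was at the start of the episode above 0.03 m).
It also fails if it takes over 72 s, if anything falls off the work surface, if the arm or the gripper's body presses on something with over 40 N, if the wrist force passes 120 N, or if a joint passes its speed limit or range.

## Working session

There is one attempt and no reset: what is moved stays moved. The work goes in short steps, Python scripts to look and compute and a tool call to move; the robot and the scene stay as the last step left them, time stands still between calls to the robot, and variables do not carry over. Pictures are saved under pics/ and viewed, and the job is handed in when it is done.

Besides the shell and the picture viewer there is one more tool, called after "Emit:" by a JSON object that holds its "op" and its "data". move_arm: Moves the arm, as the interface text tells. Its arguments: {"type":"object","properties":{"deltas":{"type":"string"},"grip":{"type":"number"}},"required":["deltas"]}

```bash
mkdir -p pics; cat > h.py <<'E'
import numpy as np, cv2
from scipy.spatial.transform import Rotation as R
from bench import telemetry, eyes, arm
def cam(name):
    s=telemetry.read_state(); im=eyes.get_image(name)
    if name=="wrist":
        T=np.eye(4);T[:3,:3]=R.from_quat(s["ee_rot"]).as_matrix();T[:3,3]=s["position"]
        M=T@np.array(im["tool_from_camera"])
    else:
        M=np.eye(4);o=np.array(im["orientation"],float)
        M[:3,:3]=R.from_quat(o).as_matrix() if o.size==4 else o.reshape(3,3);M[:3,3]=im["origin"]
    return im,M
def cloud(im,M):
    z=im["range_z"];h,w=z.shape
    u,v=np.meshgrid(np.arange(w),np.arange(h))
    K=np.array([[im["fx"],0,im["cx"]],[0,im["fy"],im["cy"]],[0,0,1]],float)
    p=cv2.undistortPoints(np.stack([u,v],-1).reshape(-1,1,2).astype(np.float64),K,np.array(im["dist_coeffs"],float)).reshape(h,w,2)
    P=np.stack([p[...,0]*z,-p[...,1]*z,-z],-1)
    W=P@M[:3,:3].T+M[:3,3]
    W[z<=0]=np.nan
    return W
def save(im,n,s=1.5):
    cv2.imwrite("pics/"+n,cv2.resize(im["pixels"],None,fx=s,fy=s))
E
python3 - <<'E'
from h import *
s=telemetry.read_state();print(s)
for n in ["scene","top","wrist"]:
    im,M=cam(n);save(im,n+"0.png");print(n,M.round(3).tolist(),im["fx"])
    np.save(n+"0.npy",cloud(im,M))
    for t in (["locker","cover_axis","ridge","handle","handle_bar","hook_seat","scale","tape_center","carton_center","bin_center","can_center"]):
        r=eyes.boxes_of(im,t); print(n,t,[(np.round(x["point"]).tolist(),round(x["p"],2)) for x in r[:2]])
E
```

```text
{'clock': 0.0, 'joints': array([ 1.57857494e+00,  3.85590868e-01,  6.63390204e-03, -4.93677324e-04,
       -1.19399158e+00, -2.58582116e-01]), 'joint_vel': array([-1.23304815e-03,  1.13241410e-03, -1.43514619e-05, -1.13870622e-03,
        8.02852668e-04, -8.90707151e-04]), 'joint_efforts': array([-1.34983770e-04, -3.92292345e+01,  1.88409233e+01,  4.18644950e+00,
       -4.60917319e-03,  5.64442530e-06]), 'position': array([154.96285006, 604.8901803 , 230.20481535]), 'ee_rot': array([ 9.92135504e-01, -1.25163619e-01, -8.44986779e-05,  1.09704581e-03]), 'contact_force': array([-0.10109188,  0.1991903 ,  0.03348328]), 'wrist_torque': array([-0.01743467,  0.01758743,  0.01481433]), 'gripper_width': 85.1841449909295}
scene [[-0.44, -0.638, 0.632, 1589.432], [0.898, -0.301, 0.322, 483.266], [-0.015, 0.709, 0.706, 1232.5], [0.0, 0.0, 0.0, 1.0]] 392.28475392334155
scene locker [([653.0, 209.0, 143.0], 0.55), ([544.0, 201.0, 182.0], 0.17)]
scene cover_axis [([651.0, 217.0, 146.0], 0.76)]
scene ridge [([546.0, 199.0, 186.0], 0.95)]
scene handle []
scene handle_bar []
scene hook_seat [([601.0,
[... 591 characters left out ...]
le_bar []
top hook_seat [([560.0, -219.0, 220.0], 0.63), ([535.0, -219.0, 11.0], 0.32)]
top scale [([537.0, -222.0, 11.0], 0.8)]
top tape_center [([537.0, -509.0, 47.0], 0.56)]
top carton_center [([805.0, -2.0, 60.0], 0.82)]
top bin_center [([546.0, 552.0, 8.0], 0.62)]
top can_center [([425.0, -513.0, 108.0], 0.75), ([564.0, -215.0, 223.0], 0.4)]
wrist [[-0.247, 0.935, 0.254, 219.971], [-0.969, -0.239, -0.065, 589.163], [-0.0, -0.263, 0.965, 373.005], [0.0, 0.0, 0.0, 1.0]] 299.2508626723934
wrist locker []
wrist cover_axis []
wrist ridge []
wrist handle []
wrist handle_bar []
wrist hook_seat []
wrist scale []
wrist tape_center []
wrist carton_center []
wrist bin_center []
wrist can_center []
```

View pics/scene0.png

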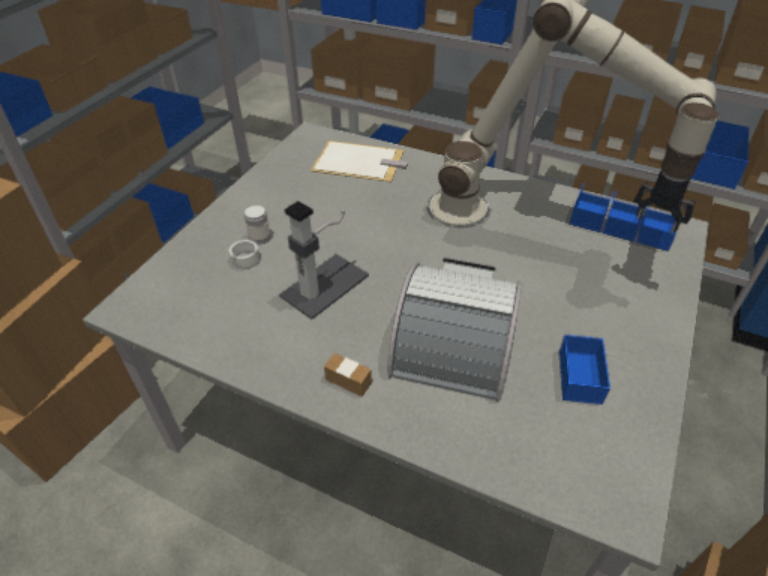

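View pics/top0.png

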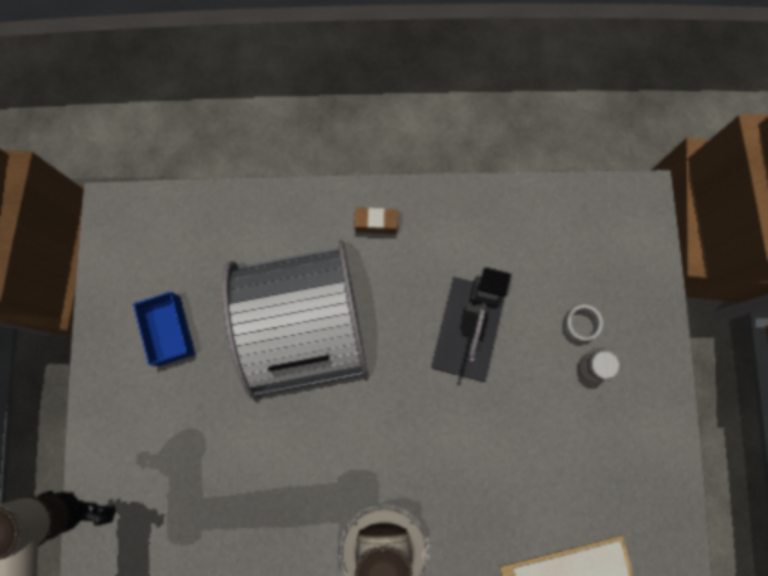

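View pics/wrist0.png

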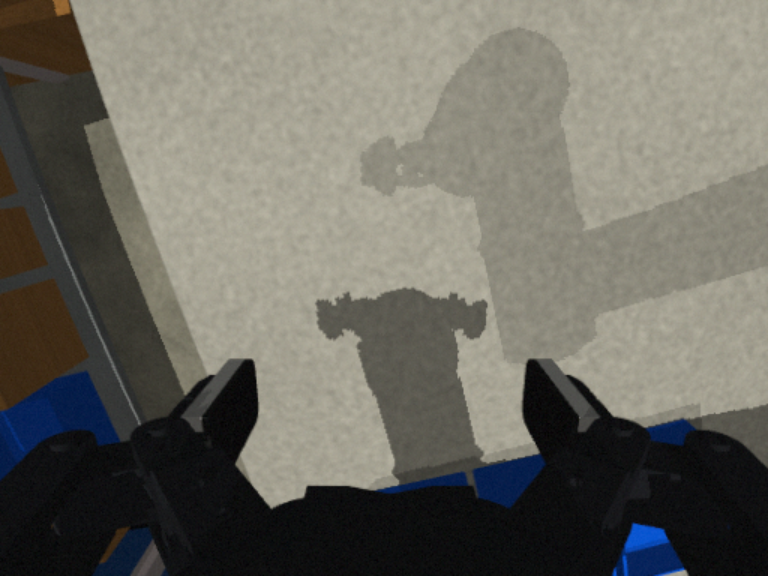

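The top view shows the locker at about px (295,325), yawed slightly, with the ridge bar at (300,363). The scale's carriage and hook are at about (485,300) to (472,355). In the scene view, the hook rises to its tip at (343,213). Next I'll fit these from the clouds.

```bash
cat > fit.py <<'E'
from h import *
from scipy.optimize import least_squares
A=np.load("scene0.npy").reshape(-1,3);B=np.load("top0.npy").reshape(-1,3)
for nm,C in (("scene",A),("top",B),("both",np.vstack([A,B]))):
    C=C[np.isfinite(C).all(1)]
    m=(C[:,0]>350)&(C[:,0]<800)&(C[:,1]>20)&(C[:,1]<390)&(C[:,2]>80)&(C[:,2]<260)
    P=C[m]
    def f(p):
        c,s=np.cos(p[2]),np.sin(p[2]); d=(P[:,0]-p[0])*c+(P[:,1])*s
        return np.hypot(d,P[:,2]-20)-168
    r=least_squares(f,[560,0,0.15],loss="soft_l1",f_scale=3) if 0 else least_squares(lambda q:f([q[0],0,q[1]]),[580,0.15],loss="soft_l1",f_scale=3)
    x0,yaw=r.x; c,s=np.cos(yaw),np.sin(yaw)
    # along axis coordinate
    t=-(P[:,0]-x0)*s+P[:,1]*c; d=(P[:,0]-x0)*c+P[:,1]*s
    rad=np.hypot(d,P[:,2]-20)
    tt=t[(abs(rad-177)<4)|(abs(rad-168)<4)]
    lo,hi=np.percentile(tt,[1,99]);mid=(lo+hi)/2
    print(nm,x0,yaw,"med",np.median(np.abs(r.fun)),len(P),"t",lo,hi,"center",x0-mid*s,mid*c)
    k=(rad>183)&(rad<206)&(t>mid-80)&(t<mid+80)
    print(" ridge n",k.sum(),"ang",np.degrees(np.arctan2(P[k,2]-20,-d[k])).round(0).tolist()[:40], rad[k].round()[:40].tolist(),np.percentile(t[k],[2,98]))
    q=(C[:,0]>380)&(C[:,0]<760)&(C[:,1]>-330)&(C[:,1]<-120)&(C[:,2]>150)
    Q=C[q]; o=Q[np.argsort(Q[:,0])]
    print(" hook",len(o)); print(o[::max(1,len(o)//40)].round(0).astype(int).tolist())
    q=(C[:,0]>380)&(C[:,0]<860)&(C[:,1]>-330)&(C[:,1]<-120)&(C[:,2]>8)&(C[:,2]<18)
    Q=C[q]; rc=cv2.minAreaRect(Q[:,:2].astype(np.float32)); print(" base",rc,len(Q))
E
python3 fit.py
```

```text
scene 580.6778029173732 0.17406657062329978 med 4.698243297132592 4882 t 61.5206416036069 341.44007440799567 center 545.7836435190778 198.43571327266727
 ridge n 40 ang [59.0, 57.0, 59.0, 59.0, 58.0, 57.0, 58.0, 56.0, 59.0, 58.0, 58.0, 59.0, 57.0, 56.0, 55.0, 58.0, 58.0, 58.0, 56.0, 57.0, 57.0, 60.0, 57.0, 57.0, 59.0, 56.0, 58.0, 56.0, 59.0, 57.0, 58.0, 58.0, 57.0, 56.0, 55.0, 57.0, 58.0, 56.0, 58.0, 59.0] [187.0, 187.0, 184.0, 184.0, 184.0, 184.0, 186.0, 185.0, 188.0, 184.0, 185.0, 186.0, 185.0, 186.0, 186.0, 183.0, 184.0, 185.0, 185.0, 186.0, 186.0, 183.0, 183.0, 184.0, 186.0, 185.0, 187.0, 186.0, 184.0, 183.0, 184.0, 185.0, 185.0, 186.0, 186.0, 184.0, 185.0, 185.0, 186.0, 183.0] [135.24514686 267.4271019 ]
 hook 690
[[445, -196, 228], [463, -202, 208], [501, -214, 209], [531, -220, 214], [566, -263, 320], [576, -265, 321], [581, -209, 318], [583, -208, 311], [587, -217, 166], [589, -230, 322], [591, -218, 174], [592, -229, 320], [594, -219, 275], [596, -231, 322], [598, -219, 298], [600, -265, 318], [602, -226, 254], [604, -211, 209], [605, -225, 286], [606, -267, 237], [607, -259
[... 2921 characters left out ...]
 -220, 193], [569, -261, 322], [571, -219, 226], [573, -215, 233], [575, -228, 275], [577, -209, 229], [579, -255, 320], [582, -221, 325], [584, -267, 324], [587, -264, 327], [589, -216, 157], [591, -246, 324], [592, -214, 245], [594, -237, 323], [597, -234, 326], [598, -229, 319], [600, -219, 160], [603, -225, 327], [604, -221, 162], [606, -226, 151], [607, -224, 164], [609, -258, 293], [610, -254, 319], [611, -222, 277], [613, -226, 276], [613, -272, 205], [614, -234, 160], [616, -232, 287], [617, -228, 274], [619, -226, 246], [620, -225, 283], [623, -235, 188], [628, -229, 216]]
 base ((621.72021484375, -223.95797729492188), (476.4301452636719, 207.9038848876953), 0.7606712579727173) 2324
```

```bash
cat >> h.py <<'E'
def plan(tgt,yaw,n,tilt=0):
    """tool down, tool x at world yaw"""
    s=telemetry.read_state();p=np.array(s["position"]);q=R.from_quat(s["ee_rot"])
    T=R.from_euler("z",yaw)*R.from_euler("x",np.pi)*R.from_euler("y",tilt)
    rv=(q.inv()*T).as_rotvec()
    print("pos",p.round(1),"rotvec",rv.round(3)," rows:")
    out=[];d=(np.array(tgt)-p)/n
    for i in range(n):
        out.append(" ".join("%g"%round(v,2) for v in q.inv().apply(d)/10)+" "+" ".join("%g"%round(v,3) for v in rv/n)); q=q*R.from_rotvec(rv/n)
    print("; ".join(out))
E
python3 -c "
from h import *
plan([386,169,240],0.172,12)"
```

```text
pos [155.1 605.4 231.3] rotvec [ 0.     0.    -0.423]  rows:
2.77 3.05 -0.07 0 0 -0.035; 2.66 3.14 -0.07 0 0 -0.035; 2.55 3.23 -0.07 0 0 -0.035; 2.43 3.32 -0.07 0 0 -0.035; 2.31 3.4 -0.07 0 0 -0.035; 2.19 3.48 -0.07 0 0 -0.035; 2.07 3.56 -0.07 0 0 -0.035; 1.94 3.63 -0.07 0 0 -0.035; 1.81 3.69 -0.07 0 0 -0.035; 1.68 3.76 -0.07 0 0 -0.035; 1.55 3.81 -0.07 0 0 -0.035; 1.41 3.87 -0.07 0 0 -0.035
```

Emit:
{"op": "move_arm", "data": {"deltas": "2.8 3.05 -0.07 0 0 -0.035; 2.65 3.15 -0.07 0 0 -0.035; 2.55 3.25 -0.07 0 0 -0.035; 2.45 3.3 -0.07 0 0 -0.035; 2.3 3.4 -0.07 0 0 -0.035; 2.2 3.5 -0.07 0 0 -0.035; 2.05 3.55 -0.07 0 0 -0.035; 1.95 3.65 -0.07 0 0 -0.035; 1.8 3.7 -0.07 0 0 -0.035; 1.7 3.75 -0.07 0 0 -0.035; 1.55 3.8 -0.07 0 0 -0.035; 1.4 3.85 -0.07 0 0 -0.035", "grip": 3}}

```text
clock: 3.3
position: [386.3, 167.4, 240.1]
ee_rot: [0.996, 0.085, 0.0, -0.0]
contact_force: [0.6, 0.1, 0.1]
gripper_width: 29.9
```

Emit:
{"op": "move_arm", "data": {"deltas": "0 0 0 0 0 0; 0 0 0 0 0 0"}}

```text
clock: 3.55
position: [385.8, 168.7, 239.8]
ee_rot: [0.996, 0.084, 0.0, -0.0]
contact_force: [-0.1, -0.3, -0.0]
gripper_width: 29.9
```

```bash
cat > look.py <<'E'
import sys
from h import *
n=sys.argv[1]
im,M=cam("wrist");save(im,n+".png");np.save(n+".npy",cloud(im,M))
for t in sys.argv[2:]:
    r=eyes.boxes_of(im,t); print(t,[(np.round(x["point"]).tolist(),round(x["p"],2)) for x in r[:2]])
s=telemetry.read_state();print(s["clock"],s["position"].round(1),s["contact_force"].round(1),s["gripper_width"])
E
python3 look.py w1 ridge cover_axis handle
```

```text
ridge [([483.0, 187.0, 171.0], 0.87)]
cover_axis [([476.0, 182.0, 167.0], 0.93)]
handle []
3.75 [385.6 169.3 239.7] [ 1.   0.2 -1.2] 30.26636023630823
```

View pics/w1.png

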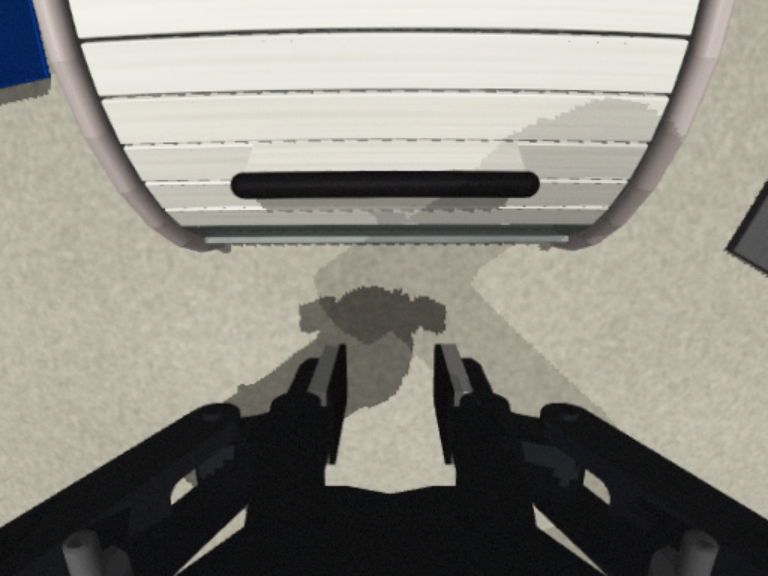

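The ridge bar shows as a black bar from (232,186) to (538,183), well squared to the tool. I'll measure it along with the cover.

```bash
cat > m1.py <<'E'
from h import *
W=np.load("w1.npy")
im=cv2.imread("pics/w1.png");g=cv2.resize(im,(512,384)).max(2)
m=np.zeros((384,512),bool); m[108:136,145:365]=g[108:136,145:365]<50
P=W[m];P=P[np.isfinite(P).all(1)];print(len(P),np.median(P,0),P.min(0),P.max(0))
top=P[P[:,2]>np.percentile(P[:,2],40)]
v=np.polyfit(top[:,1],top[:,0],1);print("yaw",-np.arctan(v[0]),"x,y ends",np.percentile(P[:,1],[1,50,99]),np.polyval(v,np.percentile(P[:,1],[1,50,99])))
P=W[:140].reshape(-1,3);P=P[np.isfinite(P).all(1)];P=P[(P[:,2]>75)]
from scipy.optimize import least_squares
for yaw in (0.160,0.17,0.18):
    def f(q):
        d=(P[:,0]-q[0])*np.cos(yaw)+P[:,1]*np.sin(yaw);return np.hypot(d,P[:,2]-20)-168
    r=least_squares(f,[580],loss="soft_l1",f_scale=2);x0=r.x[0]
    t=-(P[:,0]-x0)*np.sin(yaw)+P[:,1]*np.cos(yaw);k=abs(r.fun)<12
    lo,hi=np.percentile(t[k],[.5,99.5]);mid=(lo+hi)/2
    print(yaw,r.cost,x0,lo,hi,"c",x0-mid*np.sin(yaw),mid*np.cos(yaw),np.median(abs(r.fun)))
E
python3 m1.py
```

```text
3384 [445.54598999 180.79320111 176.49223113] [428.85631654 112.65240948 171.73844107] [461.69088993 250.30208073 179.52500303]
yaw 0.17357528503023872 x,y ends [115.55347825 180.79320111 246.9060979 ] [456.87499983 445.43588426 433.84366661]
0.16 364988.61174663104 597.979333067332 62.920129921198786 344.7734249382325 c 565.5028300631363 201.24310030681423 1.1217275691335828
0.17 360034.78854713426 600.1364850105316 64.17924944529204 345.9732551237457 c 565.4412029111808 202.1200303065238 0.9593938817771175
0.18 361170.95767994435 602.1972054341578 65.3392590344516 347.16259271790693 c 565.2721901558641 202.91867255498934 0.9986342780297832
```

Emit:
{"op": "move_arm", "data": {"deltas": "0.9 0 2.7 0 0 0; 0.9 0 2.7 0 0 0; 0.9 0 2.7 0 0 0; 1.2 0 0 0 0 0; 1.4 0 -0.75 0 0 0; 1.4 0 -0.75 0 0 0; 1.55 0 -0.7 0 0 0; 1.55 0 -0.7 0 0 0; 1.65 0 -0.5 0 0 0; 1.65 0 -0.5 0 0 0; 1.7 0 -0.2 0 0 0; 1.7 0 -0.2 0 0 0", "grip": 0}}

```text
clock: 5.25
position: [548.8, 196.8, 203.0]
ee_rot: [0.996, 0.085, -0.0, -0.0]
contact_force: [-1.8, -0.5, -1.5]
gripper_width: 0.2
```

```bash
python3 look.py w2 ridge handle
```

```text
ridge [([603.0, 212.0, 184.0], 0.79)]
handle []
5.4 [549.4 196.9 202.6] [-0.1 -0.4 -0.4] 0.20994434350637114
```

View pics/w2.png

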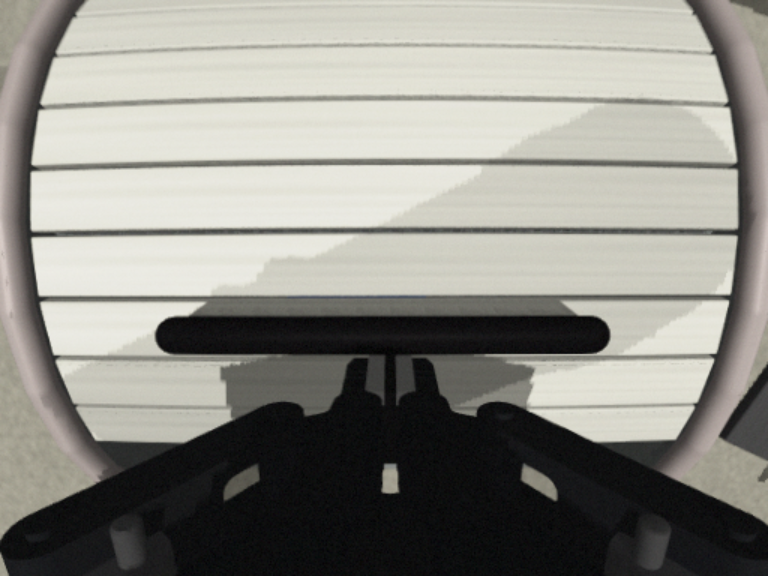

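The cover is moving with the push. The bar is at row 335 and the fingertips sit just behind it at (360–435, 360). I'll carry on to the back.

Emit:
{"op": "move_arm", "data": {"deltas": "1.7 0 0.15 0 0 0; 1.7 0 0.15 0 0 0; 1.65 0 0.4 0 0 0; 1.65 0 0.4 0 0 0; 1.3 0 0.5 0 0 0; 1.4 0 0.55 0 0 0; 0.2 0 0 0 0 0; 0 0 0 0 0 0"}}

```text
clock: 6.4
position: [643.5, 212.5, 180.3]
ee_rot: [0.996, 0.084, 0.0, -0.0]
contact_force: [-0.2, -0.2, 0.1]
gripper_width: -0.1
```

```bash
python3 look.py w3 ridge handle handle_bar; python3 - <<'E'
from h import *
im,M=cam("scene");save(im,"scene1.png")
im,M=cam("top");save(im,"top1.png");np.save("top1.npy",cloud(im,M))
for t in ["handle","handle_bar","ridge"]: print(eyes.boxes_of(im,t)[:2])
E
```

```text
ridge [([664.0, 225.0, 159.0], 0.71), ([667.0, 223.0, 158.0], 0.62)]
handle []
handle_bar [([573.0, 497.0, 13.0], 0.51)]
6.6 [643.1 212.6 180.9] [-0.3  0.3  0.1] -0.24098792136264333
[{'point': [475.8, 206.4, 44.5], 'p': 0.88}]
[{'point': [478.5, 211.0, 45.1], 'p': 0.92}]
[{'point': [624.5, 183.5, 178.3], 'p': 0.77}]
```

View pics/w3.png

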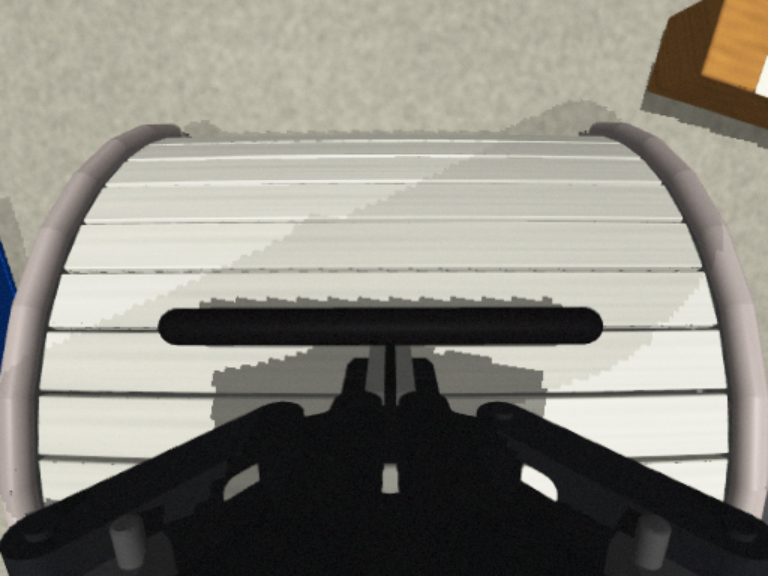

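View pics/scene1.png

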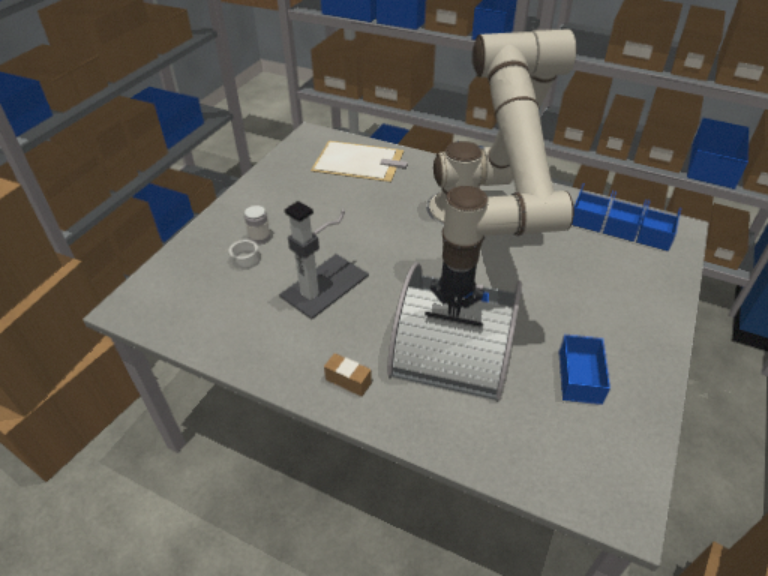

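```bash
python3 - <<'E'
from h import *
W=np.load("w3.npy");g=cv2.resize(cv2.imread("pics/w3.png"),(512,384)).max(2)
m=np.zeros((384,512),bool); m[202:232,105:220]=g[202:232,105:220]<50;m[202:232,300:402]=g[202:232,300:402]<50
P=W[m];P=P[np.isfinite(P).all(1)];r=np.median(P,0);print(r,len(P))
d=(r[0]-565)*.985+(r[1]-202)*.172;z=r[2]-6
print(d,z,"theta",np.degrees(np.arctan2(z-20,-d)),"rad",np.hypot(d,z-20), "cover",np.arctan2(z-20,-d)-np.radians(40))
E
```

```text
[662.31329158 236.96555967 192.69412841] 5029
101.86766846751189 186.69412840786927 theta 121.4293239755779 rad 195.3559682340576 cover 1.4212098110469928
```

View pics/top1.png

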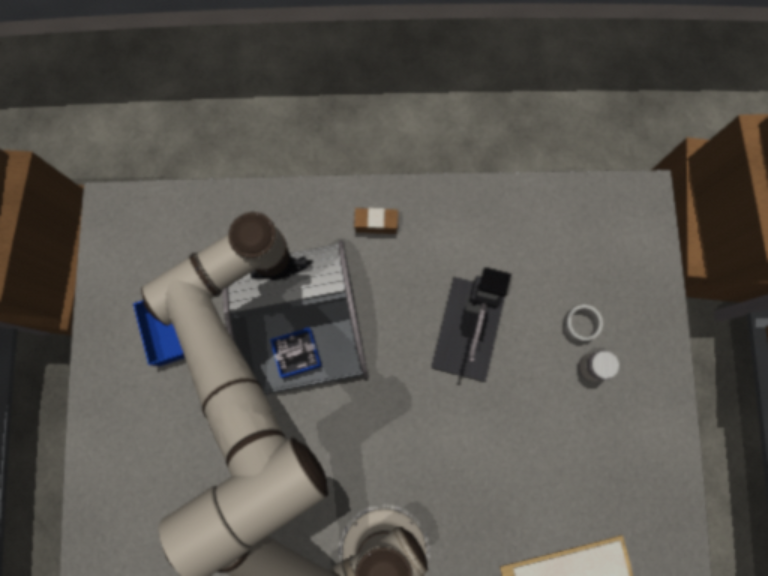

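The cover is at its stop: the ridge measures 121°, or about 1.4 rad. The top view shows the tote at px (296,352). I'll lift, back off, and look at it.

Emit:
{"op": "move_arm", "data": {"deltas": "-0.3 0 -4 0 0 0; -1 0 -4 0 0 0; -3 0 -4 0 0 0; -3.5 0 0 0 0 0; -3.5 0 0 0 0 0; -3.5 0 0 0 0 0; -3.5 0 0 0 0 0; -3.5 0 0 0 0 0; -2 0 0 0 0 0; 0 0 0 0 0 0; 0 0 0 0 0 0", "grip": 8.5}}

```text
clock: 8.22
position: [409.0, 172.7, 300.5]
ee_rot: [0.996, 0.085, 0.0, -0.0]
contact_force: [-0.4, -0.1, -0.3]
gripper_width: 85.1
```

```bash
python3 look.py w4 handle handle_bar ridge; 
```

```text
handle []
handle_bar [([480.0, 205.0, 49.0], 0.78)]
ridge []
8.425 [409.1 172.6 299.9] [ 0.2 -0.5  0. ] 85.30114717999665
```

View pics/w4.png

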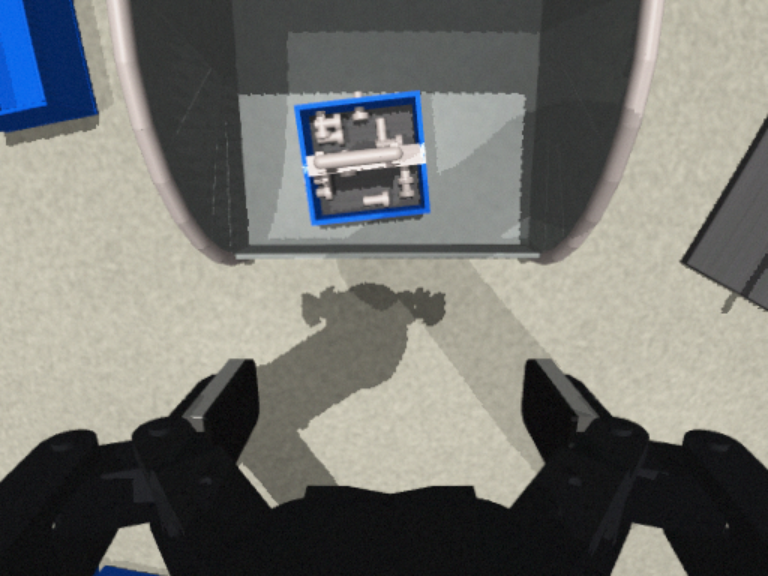

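The tote is in view: its stirrup bar runs from (318,161) to (402,154), and the rim corners are at (297,105), (417,93), (428,212) and (314,223).

```bash
cat > m4.py <<'E'
import sys
from h import *
W=np.load(sys.argv[1]+".npy")
P=W.reshape(-1,3);P=P[np.isfinite(P).all(1)]
c=np.array([480,205])
P=P[(np.hypot(P[:,0]-c[0],P[:,1]-c[1])<90)]
print("z hist",np.histogram(P[:,2],bins=np.arange(0,180,10)))
B=P[(P[:,2]>118)&(P[:,2]<150)]
print(len(B),B.min(0),B.max(0),np.median(B,0))
print(cv2.minAreaRect(B[:,:2].astype(np.float32)),np.percentile(B[:,2],[50,95]))
m=B[:,:2].mean(0);u,s,v=np.linalg.svd(B[:,:2]-m);print("dir",v[0],"yaw",np.arctan2(-v[0][0],v[0][1]))
Rm=P[(P[:,2]>55)&(P[:,2]<75)];print("rim",cv2.minAreaRect(Rm[:,:2].astype(np.float32)),len(Rm),np.median(Rm[:,2]))
E
python3 m4.py w4
```

```text
z hist (array([ 546, 5899,  408, 2715, 1263,  563, 1677,    3,    3,    3,    3,
          3,    5,  650,    0,    0,    0]), array([  0,  10,  20,  30,  40,  50,  60,  70,  80,  90, 100, 110, 120,
       130, 140, 150, 160, 170]))
655 [466.1819007  178.58984485 122.09554968] [493.12361311 235.25489732 138.9516141 ] [479.50554592 206.59890631 135.981697  ]
((479.54254150390625, 206.97640991210938), (13.844623565673828, 58.51542282104492), 15.367876052856445) [135.981697   137.74902192]
dir [ 0.27088889 -0.96261062] yaw -2.8672763306739877
rim ((461.50592041015625, 201.94131469726562), (134.36607360839844, 100.30255126953125), 15.633529663085938) 2030 65.70909219752497
```

```bash
python3 - <<'E'
from h import *
im,M=cam("wrist");print(np.round(im["tool_from_camera"],3))
s=telemetry.read_state();print(s["joints"].round(3))
for n in ("scene0","top0"):
    P=np.load(n+".npy").reshape(-1,3);P=P[np.isfinite(P).all(1)]
    P=P[(P[:,0]>420)&(P[:,0]<700)&(P[:,1]<-170)&(P[:,1]>-300)]
    for a,b in ((308,340),(260,300),(190,250),(130,180)):
        Q=P[(P[:,2]>a)&(P[:,2]<b)&(P[:,0]>540)]; print(n,a,b,cv2.minAreaRect(Q[:,:2].astype(np.float32)),len(Q))
    Q=P[(P[:,2]>190)&(P[:,2]<250)&(P[:,0]<560)];print(Q[np.argsort(Q[:,0])][::3].round().astype(int).tolist())
plan([479.5-60*.963,207-60*.271,250],0.274,6)
plan([479.5,207,200],0.274,8)
E
```

```text
[[ 1.00000e-03  9.65000e-01  2.62000e-01  6.70000e+01]
 [ 1.00000e+00 -1.00000e-03 -0.00000e+00 -1.51000e-01]
 [ 0.00000e+00  2.62000e-01 -9.65000e-01 -1.41713e+02]
 [ 0.00000e+00  0.00000e+00  0.00000e+00  1.00000e+00]]
[ 0.768  0.022 -0.286  0.    -1.264  0.972]
scene0 308 340 ((596.9884033203125, -242.2640380859375), (62.0147590637207, 52.11146545410156), 73.6582260131836) 162
scene0 260 300 ((608.7250366210938, -235.90261840820312), (33.7988166809082, 53.6327018737793), 27.986682891845703) 105
scene0 190 250 ((596.2649536132812, -229.24932861328125), (63.82787322998047, 88.98222351074219), 48.510108947753906) 260
scene0 130 180 ((608.888671875, -237.60220336914062), (28.52773666381836, 54.92326354980469), 20.74391746520996) 103
[[445, -196, 228], [448, -204, 223], [449, -194, 227], [453, -197, 213], [454, -201, 212], [459, -199, 211], [464, -206, 202], [468, -204, 200], [475, -209, 209], [481, -211, 207], [488, -212, 206], [498, -211, 214], [503, -217, 221], [510, -213, 216], [514, -220, 222], [523, -215, 220], [525, -219, 220], [531, -220, 214], [534, -224, 214], [539, -225, 218
[... 1179 characters left out ...]
61, 225], [555, -229, 220], [555, -236, 217], [556, -260, 232], [556, -257, 229], [557, -251, 205], [558, -249, 199], [558, -236, 218], [559, -246, 215], [559, -257, 233], [560, -244, 229]]
pos [409.  172.5 299.9] rotvec [ 0.     0.001 -0.105]  rows:
0.26 -0.26 0.83 0 0 -0.018; 0.27 -0.26 0.83 0 0 -0.018; 0.27 -0.25 0.83 0 0 -0.018; 0.27 -0.25 0.83 0 0 -0.018; 0.28 -0.24 0.83 0 0 -0.018; 0.28 -0.24 0.83 0 0 -0.018
pos [409.  172.5 299.9] rotvec [ 0.     0.001 -0.105]  rows:
0.94 -0.28 1.25 0 0 -0.013; 0.95 -0.26 1.25 0 0 -0.013; 0.95 -0.25 1.25 0 0 -0.013; 0.95 -0.24 1.25 0 0 -0.013; 0.96 -0.23 1.25 0 0 -0.013; 0.96 -0.21 1.25 0 0 -0.013; 0.96 -0.2 1.25 0 0 -0.013; 0.96 -0.19 1.25 0 0 -0.013
```

```bash
python3 -c "
from h import *
plan([479.5-45*.963,207-45*.271,215],0.274,6)"
```

```text
pos [409.  172.5 299.9] rotvec [ 0.     0.001 -0.105]  rows:
0.51 -0.29 1.41 0 0 -0.018; 0.51 -0.28 1.41 0 0 -0.018; 0.52 -0.27 1.41 0 0 -0.018; 0.52 -0.26 1.41 0 0 -0.018; 0.53 -0.25 1.41 0 0 -0.018; 0.53 -0.24 1.41 0 0 -0.018
```

Emit:
{"op": "move_arm", "data": {"deltas": "0.5 -0.3 1.4 0 0 -0.018; 0.5 -0.3 1.4 0 0 -0.018; 0.5 -0.25 1.4 0 0 -0.018; 0.55 -0.25 1.4 0 0 -0.018; 0.55 -0.25 1.4 0 0 -0.018; 0.55 -0.25 1.4 0 0 -0.015; 0 0 0 0 0 0; 0 0 0 0 0 0", "grip": 8.5}}

```text
clock: 9.48
position: [436.1, 194.9, 216.5]
ee_rot: [0.991, 0.137, 0.0, -0.0]
contact_force: [-1.2, 0.3, 0.7]
gripper_width: 85.2
```

```bash
python3 look.py w5 handle handle_bar; python3 m4.py w5; python3 -c "
from h import *
plan([479.5,207,88],0.274,8)"
```

```text
handle [([482.0, 208.0, 48.0], 0.87)]
handle_bar [([479.0, 204.0, 54.0], 0.64)]
9.625 [436.1 194.9 216.9] [-0.2 -0.2  0.4] 85.04919559085899
z hist (array([ 563, 8345,  596, 3968, 2051,  957, 2739,   21,   16,   13,   23,
         27,   22, 1109,    0,    0,    0]), array([  0,  10,  20,  30,  40,  50,  60,  70,  80,  90, 100, 110, 120,
       130, 140, 150, 160, 170]))
1138 [465.39579527 178.040477   118.38740468] [493.33173935 235.73276923 138.87483228] [479.39465711 206.72566791 136.10244118]
((479.2508544921875, 206.97474670410156), (13.895167350769043, 59.919456481933594), 15.802871704101562) [136.10244118 137.78480859]
dir [ 0.27329743 -0.96192958] yaw -2.8647733461396636
rim ((461.04144287109375, 201.7659912109375), (134.17344665527344, 100.59654998779297), 15.526809692382812) 3320 65.82522755797305
pos [436.1 194.9 216.9] rotvec [-0.001 -0.001  0.   ]  rows:
0.56 0 1.61 -0 -0 0; 0.56 0 1.61 -0 -0 0; 0.56 0 1.61 -0 -0 0; 0.56 0 1.61 -0 -0 0; 0.56 0 1.61 -0 -0 0; 0.56 0 1.61 -0 -0 0; 0.56 0 1.61 -0 -0 0; 0.56 0 1.61 -0 -0 0
```

View pics/w5.png

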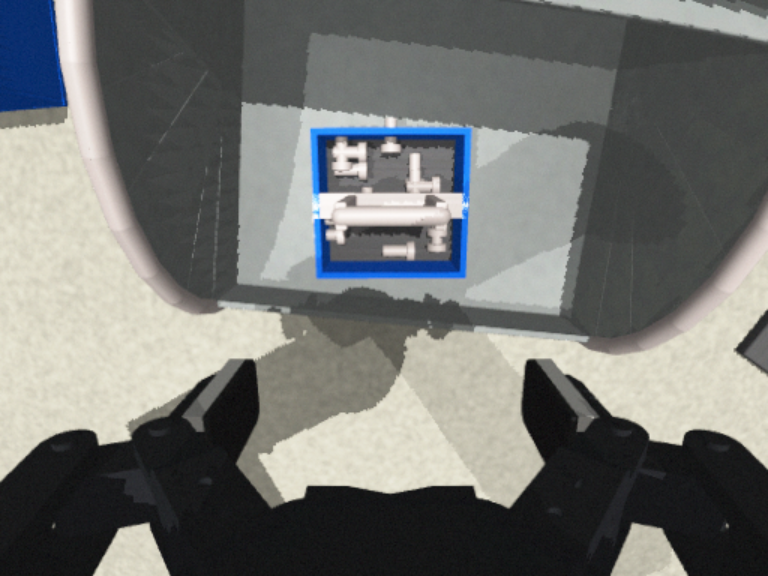

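Both views agree on the bar: centre (479.4, 207), top at z = 138 and yaw 0.274. In the image it runs from (333,215) to (450,215), square to the jaws. Grasping now.

Emit:
{"op": "move_arm", "data": {"deltas": "1.5 0 0 0 0 0; 1.5 0 0 0 0 0; 1.5 0 1 0 0 0; 0 0 2 0 0 0; 0 0 2 0 0 0; 0 0 2 0 0 0; 0 0 2 0 0 0; 0 0 2 0 0 0; 0 0 1.8 0 0 0; 0 0 0 0 0 0", "grip": 8.5}}

```text
clock: 10.88
position: [478.8, 206.2, 86.0]
ee_rot: [0.991, 0.136, -0.002, 0.001]
contact_force: [0.2, 0.3, 0.9]
gripper_width: 84.7
```

```bash
python3 look.py w6 handle; python3 -c "
from h import *
plan([479.4,207,88],0.274,1)"
```

```text
handle [([482.0, 204.0, 62.0], 0.97)]
10.975 [479.8 207.1  88. ] [0.2 0.1 1. ] 84.93778134024618
pos [479.8 207.1  88. ] rotvec [0. 0. 0.]  rows:
-0.04 -0 -0 0 0 0
```

View pics/w6.png

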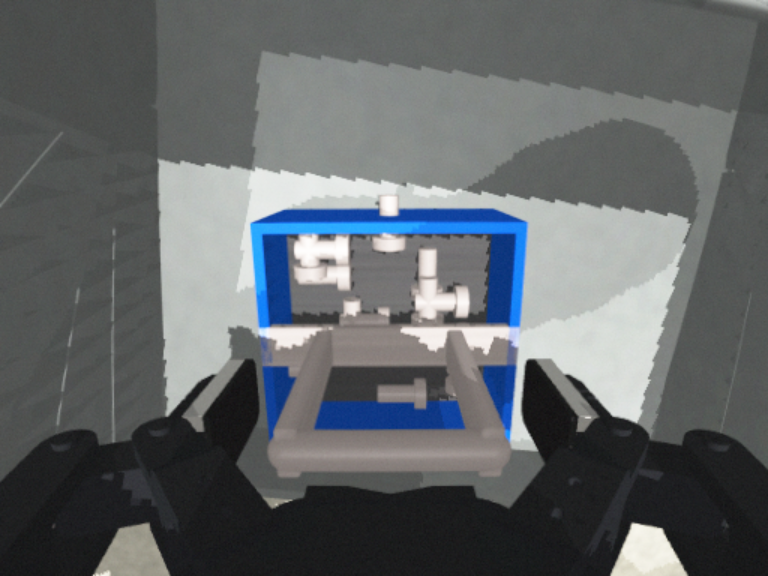

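The stirrup sits between the pads: the bar runs from (272,455) to (508,455), with the pads at 255 and 525. Closing.

Emit:
{"op": "move_arm", "data": {"deltas": "0 0 0 0 0 0; 0 0 0 0 0 0; 0 0 0 0 0 0; 0 0 0 0 0 0; 0 0 0 0 0 0; 0 0 0 0 0 0; 0 0 0 0 0 0; 0 0 0 0 0 0", "grip": 4.5}}

```text
clock: 11.98
position: [479.6, 207.1, 89.0]
ee_rot: [0.991, 0.137, 0.001, -0.0]
contact_force: [-0.8, -2.8, 5.1]
gripper_width: 55.3
```

Emit:
{"op": "move_arm", "data": {"deltas": "0 0 -0.5 0 0 0; 0 0 -1 0 0 0; 0 0 -1.5 0 0 0; 0 0 -2 0 0 0; 0 0 -2 0 0 0; 0 0 -2 0 0 0; 0 0 -2 0 0 0; 0 0 -2 0 0 0; 0 0 -2 0 0 0; 0 0 -1 0 0 0; 0 0 0 0 0 0; 0 0 0 0 0 0"}}

```text
clock: 13.48
position: [478.5, 206.7, 247.2]
ee_rot: [0.991, 0.137, -0.001, 0.0]
contact_force: [0.3, 0.3, -5.3]
gripper_width: 55.2
```

```bash
python3 look.py w7 handle_bar hook_seat
```

```text
handle_bar [([485.0, 205.0, 214.0], 0.89)]
hook_seat []
13.625 [478.8 206.7 247.3] [-0.3 -0.1 -5.9] 55.232525444161446
```

View pics/w7.png

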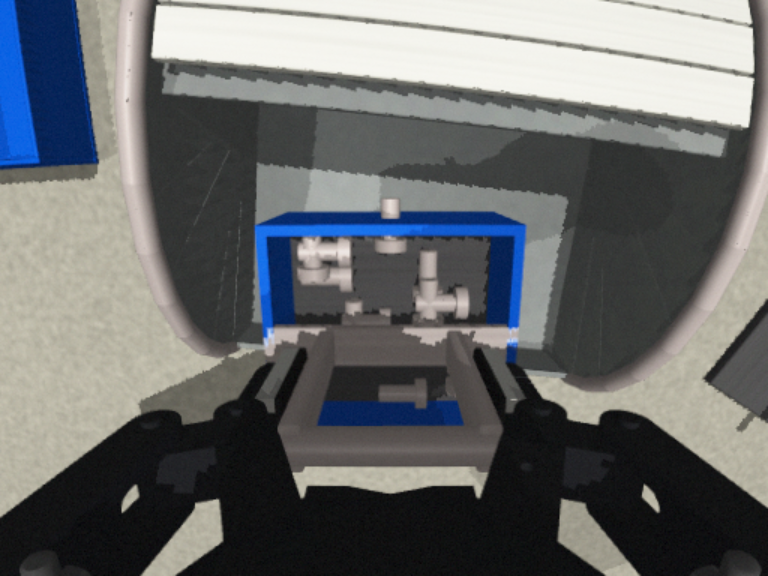

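```bash
python3 - <<'E'
from h import *
plan([440,180,310],0.22,4)
# bar pose relative to tool from w7
W=np.load("w7.npy").reshape(-1,3);W=W[np.isfinite(W).all(1)]
s=telemetry.read_state();q=R.from_quat(s["ee_rot"])
L=q.inv().apply(W-s["position"])
k=(L[:,2]<-36)&(L[:,2]>-62)&(abs(L[:,1])<25)&(abs(L[:,0])<25);print(k.sum(),np.median(L[k],0),np.percentile(L[k],[2,98],axis=0))
E
```

```text
pos [478.8 206.7 247.3] rotvec [0.001 0.002 0.054]  rows:
-1.12 0.38 -1.57 0 0 0.014; -1.11 0.4 -1.57 0 0 0.014; -1.11 0.41 -1.57 0 0 0.014; -1.1 0.43 -1.57 0 0 0.014
3983 [  2.29904453   0.05440399 -46.73031208] [[ -4.15979317 -24.2971922  -48.66568404]
 [  6.42981565  24.25008818 -38.19251744]]
```

Emit:
{"op": "move_arm", "data": {"deltas": "-1.1 0.4 -1.6 0 0 0.014; -1.1 0.4 -1.6 0 0 0.014; -1.1 0.4 -1.6 0 0 0.014; -1.1 0.4 -1.6 0 0 0.014; 0 0 0 0 0 0"}}

```text
clock: 14.25
position: [440.6, 180.4, 314.6]
ee_rot: [0.994, 0.109, 0.002, -0.001]
contact_force: [0.6, 0.5, -5.9]
gripper_width: 55.1
```

```bash
python3 - <<'E'
from h import *
plan([400,0,300],-0.03,8)
E
```

```text
pos [440.6 180.4 314.6] rotvec [-0.003 -0.004  0.248]  rows:
-0.98 2.09 0.17 -0 -0.001 0.031; -0.92 2.12 0.18 -0 -0.001 0.031; -0.85 2.15 0.18 -0 -0.001 0.031; -0.79 2.17 0.18 -0 -0.001 0.031; -0.72 2.2 0.18 -0 -0.001 0.031; -0.65 2.22 0.18 -0 -0.001 0.031; -0.58 2.24 0.18 -0 -0.001 0.031; -0.51 2.25 0.18 -0 -0.001 0.031
```

Emit:
{"op": "move_arm", "data": {"deltas": "-1 2.1 0 0 0 0.031; -0.9 2.1 0 0 0 0.031; -0.85 2.15 0 0 0 0.031; -0.8 2.2 0.2 0 0 0.031; -0.7 2.2 0.2 0 0 0.031; -0.65 2.2 0.2 0 0 0.031; -0.6 2.25 0.2 0 0 0.031; -0.5 2.25 0.2 0 0 0.031; 0 0 0 0 0 0"}}

```text
clock: 15.38
position: [398.9, -2.0, 302.0]
ee_rot: [1.0, -0.017, -0.0, 0.0]
contact_force: [0.2, -0.1, -4.3]
gripper_width: 55.1
```

```bash
python3 - <<'E'
from h import *
plan([340,-165,260],-0.27,8)
E
```

```text
pos [398.9  -2.  302. ] rotvec [0.    0.    0.236]  rows:
-0.67 2.06 0.53 0 0 0.03; -0.61 2.08 0.53 0 0 0.03; -0.54 2.1 0.53 0 0 0.03; -0.48 2.11 0.53 0 0 0.03; -0.42 2.13 0.53 0 0 0.03; -0.36 2.14 0.53 0 0 0.03; -0.29 2.15 0.53 0 0 0.03; -0.23 2.15 0.53 0 0 0.03
```

Emit:
{"op": "move_arm", "data": {"deltas": "-0.65 2.05 0.5 0 0 0.03; -0.6 2.1 0.5 0 0 0.03; -0.55 2.1 0.5 0 0 0.03; -0.5 2.1 0.55 0 0 0.03; -0.4 2.15 0.55 0 0 0.03; -0.35 2.15 0.55 0 0 0.03; -0.3 2.15 0.5 0 0 0.03; -0.2 2.15 0.5 0 0 0.03; 0 0 0 0 0 0"}}

```text
clock: 16.5
position: [341.2, -164.3, 260.4]
ee_rot: [0.991, -0.136, -0.0, 0.0]
contact_force: [-0.1, -0.8, -5.6]
gripper_width: 55.4
```

```bash
python3 look.py w8 hook_seat scale handle_bar
```

```text
hook_seat [([452.0, -201.0, 214.0], 0.91)]
scale [([467.0, -206.0, 9.0], 0.96), ([347.0, -166.0, 224.0], 0.29)]
handle_bar [([347.0, -168.0, 224.0], 0.97)]
16.7 [ 342.3 -163.2  261. ] [-0.2 -0.3 -5.5] 55.28787206630008
```

View pics/w8.png

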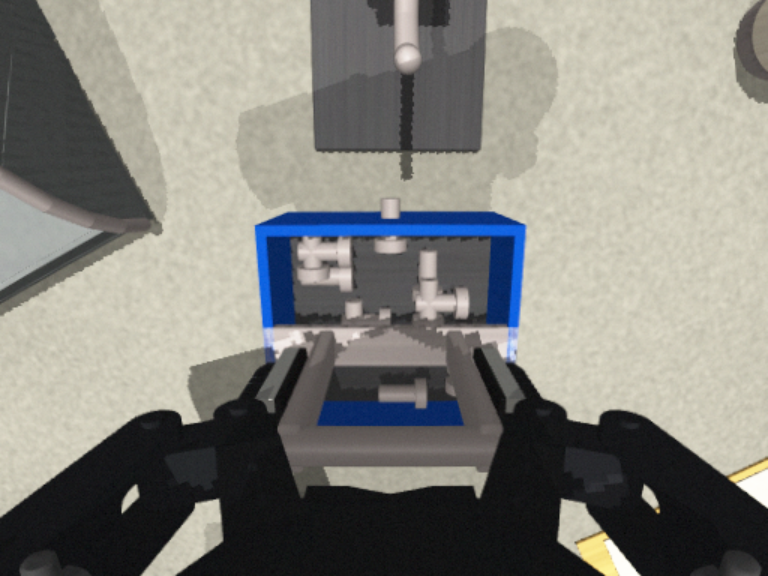

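The hook tip ball is at (408,58), with its bar running up to (403,0). The base plate's front edge, from (316,150) to (480,150), is square to the tool. I'll measure these in tool axes.

```bash
cat > m8.py <<'E'
import sys
from h import *
W=np.load(sys.argv[1]+".npy");s=telemetry.read_state();q=R.from_quat(s["ee_rot"])
im=cv2.imread("pics/"+sys.argv[1]+".png")
P=W.reshape(-1,3);P=P[np.isfinite(P).all(1)]
L=q.inv().apply(P-s["position"])
k=(P[:,2]>185)&(P[:,2]<260)&(L[:,0]>60)&(abs(L[:,1])<50)
A=L[k];print(k.sum())
for a in np.arange(np.floor(A[:,0].min()),A[:,0].max(),4):
    j=(A[:,0]>=a)&(A[:,0]<a+4)
    if j.sum()>3: print(a,j.sum(),"y",np.percentile(A[j,1],[5,50,95]).round(1),"top z",(s["position"][2]-np.percentile(A[j,2],[5,50])).round(1))
k=(P[:,2]>6)&(P[:,2]<18)&(L[:,0]>40)&(abs(L[:,1])<150);r=cv2.minAreaRect(L[k][:,:2].astype(np.float32));print("plate (tool xy)",r)
k&=L[:,0]<np.percentile(L[k,0],2)+60
e=[]
for a in range(-60,61,10):
    j=k&(abs(L[:,1]-a)<5)
    if j.sum()>3: e.append((a,L[j,0].min()))
print(np.round(e,1).tolist())
E
python3 m8.py w8
```

```text
815
99.0 105 y [ 4.1  7.8 11.1] top z [230.8 228.9]
103.0 137 y [ 3.5  7.7 11.7] top z [231.4 230.1]
107.0 60 y [ 3.2  7.2 11.1] top z [230.5 228.5]
111.0 78 y [ 3.2  7.6 12.5] top z [220.9 215.5]
115.0 96 y [ 3.3  7.8 12.2] top z [215.  212.5]
119.0 94 y [ 3.3  7.6 12.2] top z [211.7 209.2]
123.0 86 y [ 3.5  7.4 12.1] top z [208.3 206.2]
127.0 124 y [ 3.4  8.1 12.4] top z [206.4 204.7]
131.0 35 y [ 3.3  8.  13. ] top z [206.8 204.9]
plate (tool xy) ((139.53628540039062, 8.221343994140625), (141.1729736328125, 115.78215789794922), 89.90237426757812)
[[-60.0, 83.0], [-50.0, 82.9], [-40.0, 82.9], [-30.0, 82.8], [-20.0, 82.8], [-10.0, 82.8], [0.0, 82.7], [10.0, 82.7], [20.0, 82.6], [30.0, 82.7], [40.0, 82.7], [50.0, 82.7], [60.0, 81.7]]
```

Emit:
{"op": "move_arm", "data": {"deltas": "0 0.4 1.4 0 0 0; 0 0.4 1.5 0 0 0; 0 0 1.5 0 0 0; 0 0 1.4 0 0 0; 0 0 0 0 0 0; 0 0 0 0 0 0"}}

```text
clock: 17.45
position: [340.6, -171.2, 203.5]
ee_rot: [0.991, -0.134, 0.001, 0.0]
contact_force: [0.3, -0.3, -5.3]
gripper_width: 55.3
```

```bash
python3 look.py w9 hook_seat; python3 m8.py w9;python3 - <<'E'
from h import *
W=np.load("w9.npy").reshape(-1,3);W=W[np.isfinite(W).all(1)]
s=telemetry.read_state();q=R.from_quat(s["ee_rot"])
L=q.inv().apply(W-s["position"])
k=(L[:,2]<-36)&(L[:,2]>-62)&(abs(L[:,1])<25)&(abs(L[:,0])<25);print(k.sum(),np.percentile(L[k],[2,50,98],axis=0).round(1).tolist())
k=(L[:,0]>130)&(W[:,2]>100)&(abs(L[:,1])<80);print("col",k.sum(),np.percentile(L[k],[1,50],axis=0).round(1).tolist() if k.sum() else 0)
# column front from top0/scene0
for n in("top0","scene0"):
    P=np.load(n+".npy").reshape(-1,3);P=P[np.isfinite(P).all(1)]
    Lp=q.inv().apply(P-s["position"])
    for a,b in((310,340),(240,305)):
        k=(P[:,2]>a)&(P[:,2]<b)&(abs(Lp[:,1])<40)&(Lp[:,0]>150)&(Lp[:,0]<300)
        print(n,a,k.sum(),np.percentile(Lp[k,0],[1,50]) if k.sum() else 0)
E
```

```text
hook_seat [([438.0, -196.0, 231.0], 0.79), ([462.0, -207.0, 10.0], 0.38)]
17.55 [ 340.5 -171.2  203.5] [ 0.2  0.6 -6. ] 55.4871350629745
526
99.0 296 y [-4.  -0.5  3.2] top z [231.  228.8]
103.0 230 y [-4.7 -0.1  4.1] top z [231.4 230.1]
plate (tool xy) ((130.84877014160156, -0.27294158935546875), (140.95872497558594, 98.57990264892578), 89.91431427001953)
[[-60.0, 81.9], [-50.0, 81.8], [-40.0, 81.7], [-30.0, 81.6], [-20.0, 81.6], [-10.0, 81.5], [0.0, 81.6], [10.0, 81.6], [20.0, 81.6], [30.0, 81.7], [40.0, 81.7], [50.0, 81.7], [60.0, 81.8]]
3965 [[-3.9, -24.3, -48.8], [2.6, 0.0, -46.8], [6.6, 24.2, -38.6]]
col 0 0
top0 310 316 [235.29084252 258.7689837 ]
top0 240 34 [241.14324226 242.12651988]
scene0 310 157 [241.25834653 269.84792223]
scene0 240 162 [246.91849068 279.88561616]
```

View pics/w9.png

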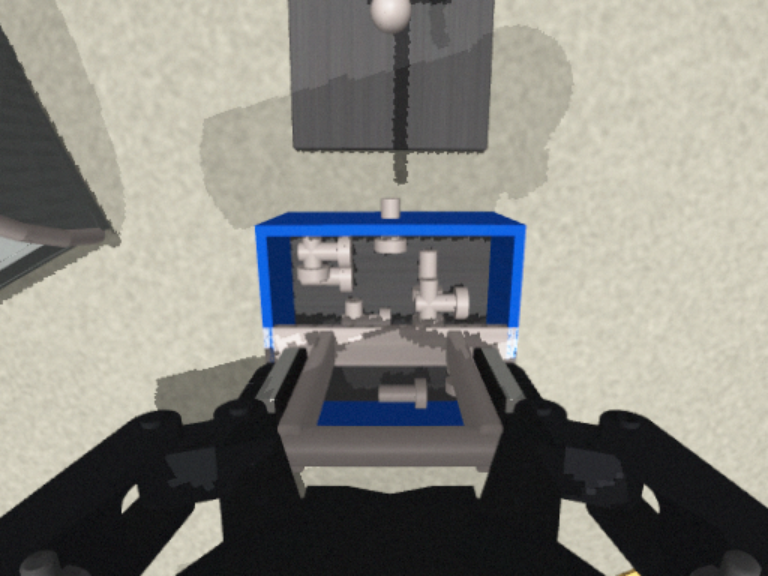

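The tip is aligned laterally at (391,12) and the bar passes about 10 mm above it. The column face is about 45 mm beyond where the camera will end up. Advancing.

Emit:
{"op": "move_arm", "data": {"deltas": "1 0 0 0 0 0; 1.4 0 0 0 0 0; 1.4 0 0 0 0 0; 1.4 0 0 0 0 0; 1.4 0 0 0 0 0; 1.4 0 0 0 0 0; 1.4 0 0 0 0 0; 1.4 0 0 0 0 0; 1 0 0 0 0 0; 0.6 0 0 0 0 0; 0 0 0 0 0 0; 0 0 0 0 0 0"}}

```text
clock: 19.05
position: [458.8, -204.2, 202.7]
ee_rot: [0.991, -0.135, -0.0, -0.0]
contact_force: [0.0, 0.9, -5.6]
gripper_width: 55.2
```

```bash
python3 look.py w10 hook_seat handle_bar; python3 - <<'E'
from h import *
im,M=cam("scene");cv2.imwrite("pics/s10.png",cv2.resize(im["pixels"][110:230,150:310],None,fx=4,fy=4,interpolation=cv2.INTER_CUBIC))
E
```

```text
hook_seat [([536.0, -222.0, 219.0], 0.93)]
handle_bar [([464.0, -208.0, 176.0], 0.87)]
19.2 [ 458.9 -204.3  202.8] [-1.1 -0.4 -6.3] 55.313815282255575
```

View pics/w10.png

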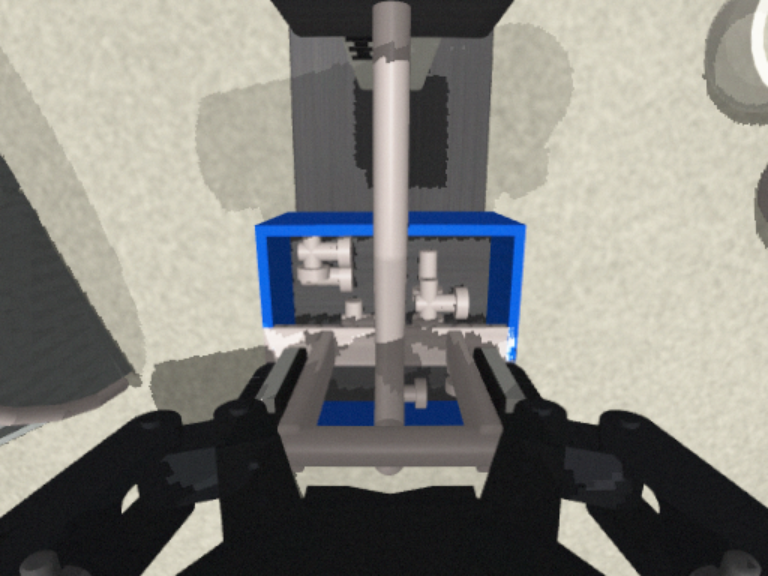

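View pics/s10.png

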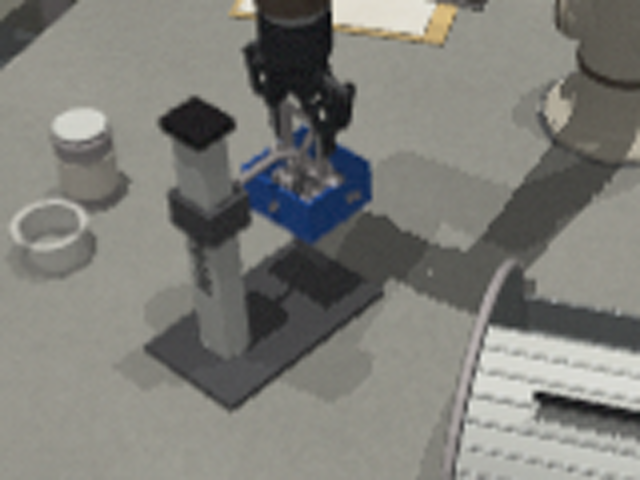

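The hook passes centrally through the stirrup, with the ball just visible behind the bar at (388,470). Lowering, more slowly near contact.

Emit:
{"op": "move_arm", "data": {"deltas": "0.1 0 0.5 0 0 0; 0 0 0.7 0 0 0; 0 0 0.7 0 0 0; 0 0 0.6 0 0 0; 0 0 0.4 0 0 0; 0 0 0.4 0 0 0; 0 0 0.4 0 0 0; 0 0 0.4 0 0 0; 0 0 0.4 0 0 0; 0 0 0 0 0 0; 0 0 0 0 0 0"}}

```text
clock: 20.62
position: [460.8, -204.7, 158.1]
ee_rot: [0.991, -0.134, 0.001, 0.0]
contact_force: [1.4, -0.6, -3.5]
gripper_width: 55.2
```

```bash
python3 look.py w11 handle_bar; python3 - <<'E'
from h import *
im,M=cam("scene");cv2.imwrite("pics/s11.png",cv2.resize(im["pixels"][110:230,150:310],None,fx=4,fy=4,interpolation=cv2.INTER_CUBIC))
E
```

```text
handle_bar [([467.0, -207.0, 136.0], 0.6)]
20.725 [ 460.7 -204.7  158.1] [ 1.5 -0.7 -3.3] 55.47672071309261
```

View pics/w11.png

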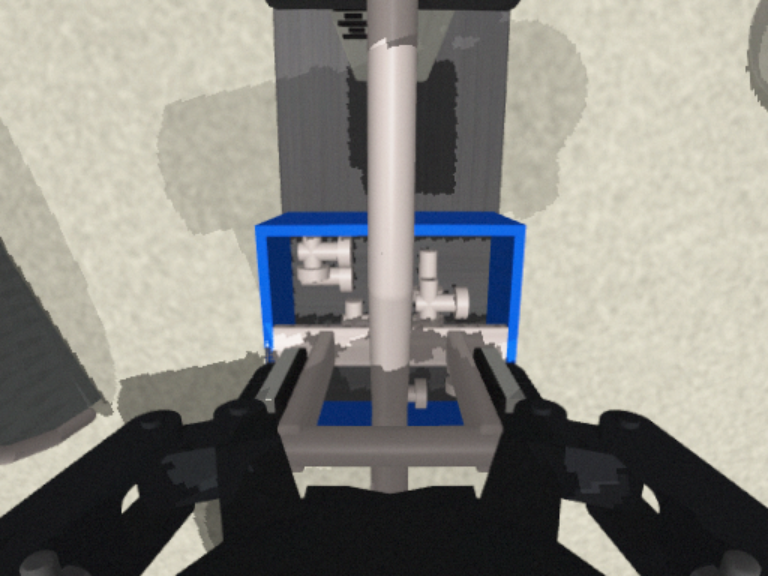

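The hook now carries about 2.3 N. The +x side force suggests the bar is resting slightly on the front curve of the hook, so I'll ease it back 3 mm while lowering.

Emit:
{"op": "move_arm", "data": {"deltas": "0.15 0 0.3 0 0 0; 0.1 0 0.3 0 0 0; 0.1 0 0.3 0 0 0; 0 0 0.3 0 0 0; 0 0 0.2 0 0 0; 0 0 0 0 0 0; 0 0 0 0 0 0; 0 0 0 0 0 0; 0 0 0 0 0 0"}}

```text
clock: 21.9
position: [464.1, -205.6, 144.0]
ee_rot: [0.991, -0.134, 0.001, 0.0]
contact_force: [2.9, -1.6, -1.1]
gripper_width: 55.1
```

```bash
python3 -c "
from h import *
s=telemetry.read_state();print(s['position'],s['contact_force'],s['wrist_torque'])"
```

```text
[ 464.05034423 -205.63856647  143.98027632] [ 2.88919141 -1.61634524 -1.09289797] [-0.35054215 -0.73327827 -0.01730797]
```

The side force grew instead, to about 3 N. I'll look before going on.

```bash
python3 look.py w12 handle_bar hook_seat; python3 - <<'E'
from h import *
im,M=cam("scene");cv2.imwrite("pics/s12.png",cv2.resize(im["pixels"][120:210,170:290],None,fx=6,fy=6,interpolation=cv2.INTER_CUBIC))
s=telemetry.read_state();q=R.from_quat(s["ee_rot"])
W=np.load("w12.npy").reshape(-1,3);W=W[np.isfinite(W).all(1)];L=q.inv().apply(W-s["position"])
print("tool z axis",q.apply([0,0,1]).round(4))
k=(L[:,2]<-36)&(L[:,2]>-62)&(abs(L[:,1])<25)&(abs(L[:,1])>8)&(abs(L[:,0])<25);print("bar",k.sum(),np.percentile(L[k],[2,50,98],axis=0).round(1).tolist())
for a in range(-40,110,5):
    k=(abs(L[:,1])<4)&(L[:,0]>=a)&(L[:,0]<a+5)&(L[:,2]<0)
    if k.sum()>3: print(a,k.sum(),"top z rel bar ctr",(-44-np.percentile(L[k,2],[5,50])).round(1), "world z",(s["position"][2]-np.percentile(L[k,2],50)).round(1))
E
```

```text
handle_bar [([470.0, -208.0, 122.0], 0.82)]
hook_seat [([529.0, -220.0, 198.0], 0.75)]
22.05 [ 464.  -205.6  143.9] [ 4.1 -1.1 -1.2] 55.150839714792
tool z axis [ 9.e-04 -3.e-04 -1.e+00]
bar 2804 [[-5.1, -24.5, -48.9], [2.6, 8.2, -46.8], [6.8, 24.4, -37.6]]
-15 148 top z rel bar ctr [3.  1.5] world z 189.4
-10 200 top z rel bar ctr [ 1.7 -0. ] world z 187.8
-5 142 top z rel bar ctr [4.7 3.8] world z 191.7
0 519 top z rel bar ctr [4.6 2. ] world z 189.9
5 224 top z rel bar ctr [30.1 -2.8] world z 185.1
10 2045 top z rel bar ctr [47.7 40.2] world z 228.1
15 211 top z rel bar ctr [2.6 1.2] world z 189.1
20 243 top z rel bar ctr [4.7 3.2] world z 191.0
25 258 top z rel bar ctr [7.1 5.3] world z 193.2
30 289 top z rel bar ctr [9.1 7.6] world z 195.5
35 359 top z rel bar ctr [10.7  9.4] world z 197.3
40 405 top z rel bar ctr [10.7  9.6] world z 197.5
45 423 top z rel bar ctr [10.5  9.3] world z 197.2
50 437 top z rel bar ctr [10.3  9.2] world z 197.1
55 453 top z rel bar ctr [10.2  9. ] world z 196.9
60 484 top z rel bar ctr [10.1  8.9] world z 196.8
65 472 top z rel bar ctr [10.   8.7] world z 196.6
70 489 top z rel bar ctr [9.8 8.5] world z 196.4
75 509 top z rel bar ctr [9.7 8.4] world z 196.3
80 535 top z rel bar ctr [9.5 8.2] world z 196.1
85 547 top z rel bar ctr [9.3 8.1] world z 196.0
90 563 top z rel bar ctr [9.1 7.9] world z 195.8
95 243 top z rel bar ctr [9.1 7.7] world z 195.6
```

View pics/w12.png

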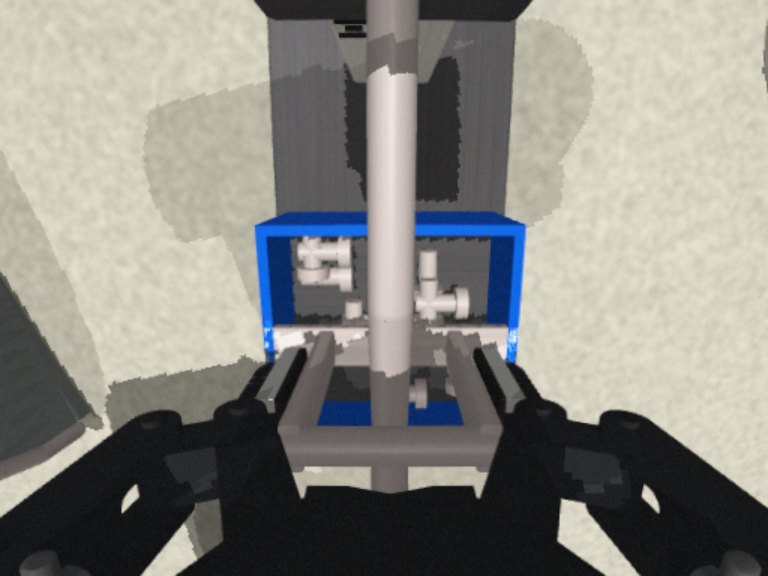

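View pics/s12.png

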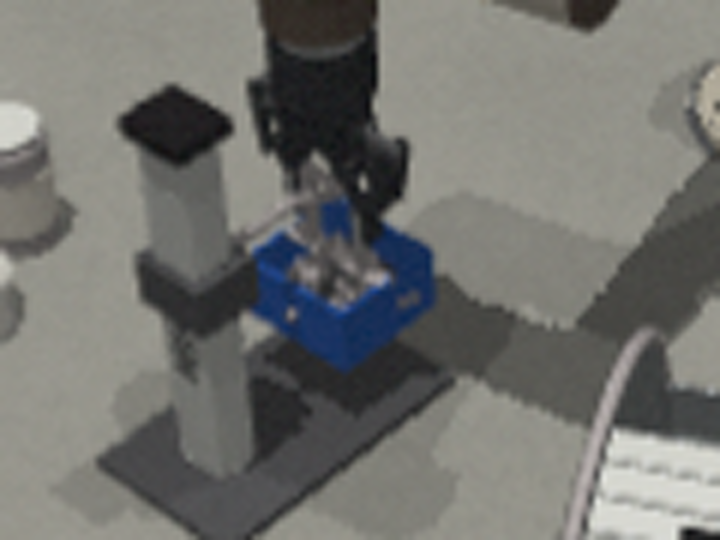

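Emit:
{"op": "move_arm", "data": {"deltas": "-0.2 0 0 0 0 0; -0.2 0 0 0 0 0; 0 0 0 0 0 0; 0 0 0 0 0 0; 0 0 0 0 0 0"}}

```text
clock: 22.72
position: [463.6, -205.2, 145.2]
ee_rot: [0.991, -0.134, 0.005, 0.001]
contact_force: [8.9, -3.1, -1.1]
gripper_width: 55.6
```

Emit:
{"op": "move_arm", "data": {"deltas": "-0.2 0 0 0 0 0; -0.2 0 0 0 0 0; 0 0 0 0 0 0; 0 0 0 0 0 0; 0 0 0 0 0 0"}}

```text
clock: 23.35
position: [460.7, -204.1, 145.6]
ee_rot: [0.991, -0.134, 0.006, 0.0]
contact_force: [10.5, -3.6, -0.2]
gripper_width: 55.4
```

```bash
python3 -c "
from h import *
s=telemetry.read_state();print(s['position'],s['contact_force'],s['wrist_torque'])"
```

```text
[ 460.74510484 -204.06895081  145.63712746] [10.51441018 -3.64366684 -0.20519536] [-0.64136894 -2.58424349  0.00262604]
```

Moving towards −x raises the +x force, so the bar is bearing on the front side of the hook. I'll go the other way.

Emit:
{"op": "move_arm", "data": {"deltas": "0.3 0 0 0 0 0; 0.3 0 0 0 0 0; 0.3 0 0 0 0 0; 0.3 0 0 0 0 0; 0 0 0 0 0 0; 0 0 0 0 0 0; 0 0 0 0 0 0"}}

```text
clock: 24.22
position: [464.8, -206.3, 142.7]
ee_rot: [0.991, -0.135, -0.003, -0.0]
contact_force: [-5.2, 1.3, -0.8]
gripper_width: 55.3
```

```bash
python3 look.py w13; python3 - <<'E'
from h import *
s=telemetry.read_state();print(s['position'],s['contact_force'],s['wrist_torque']);q=R.from_quat(s["ee_rot"])
W=np.load("w13.npy").reshape(-1,3);W=W[np.isfinite(W).all(1)];L=q.inv().apply(W-s["position"])
k=(L[:,2]<-36)&(L[:,2]>-62)&(abs(L[:,1])<25)&(abs(L[:,1])>8)&(abs(L[:,0])<25);print("bar",k.sum(),np.percentile(L[k],[2,50,98],axis=0).round(1).tolist())
for a in range(-40,60,4):
    k=(abs(L[:,1])<3)&(L[:,0]>=a)&(L[:,0]<a+4)&(L[:,2]<-25)&(L[:,2]>-75)
    if k.sum()>3: print(a,k.sum(),"world z",(s["position"][2]-np.percentile(L[k,2],[10,50])).round(1))
E
```

```text
24.275 [ 464.8 -206.3  142.7] [-5.2  1.7 -0.6] 55.42352353724001
[ 464.8256313  -206.2978793   142.71320779] [-5.17569705  1.74541001 -0.62129654] [ 0.38316362  1.30913577 -0.04361638]
bar 2790 [[-5.1, -24.5, -48.8], [2.5, 8.2, -46.7], [6.6, 24.4, -38.0]]
-16 39 world z [188.6 187.5]
-12 214 world z [188.2 186.5]
-8 29 world z [185.8 185. ]
-4 107 world z [191.3 190.6]
0 259 world z [191.  189.6]
4 197 world z [188.1 184.5]
8 203 world z [217.2 186.3]
12 123 world z [188.  187.1]
16 132 world z [189.9 188.7]
20 145 world z [191.5 190.5]
24 159 world z [193.2 192.1]
28 171 world z [195.3 194.1]
32 194 world z [196.8 195.8]
36 231 world z [197.5 196.6]
40 238 world z [197.4 196.5]
44 244 world z [197.4 196.5]
48 262 world z [197.2 196.4]
52 269 world z [197.2 196.2]
56 286 world z [197.1 196.2]
```

View pics/w13.png

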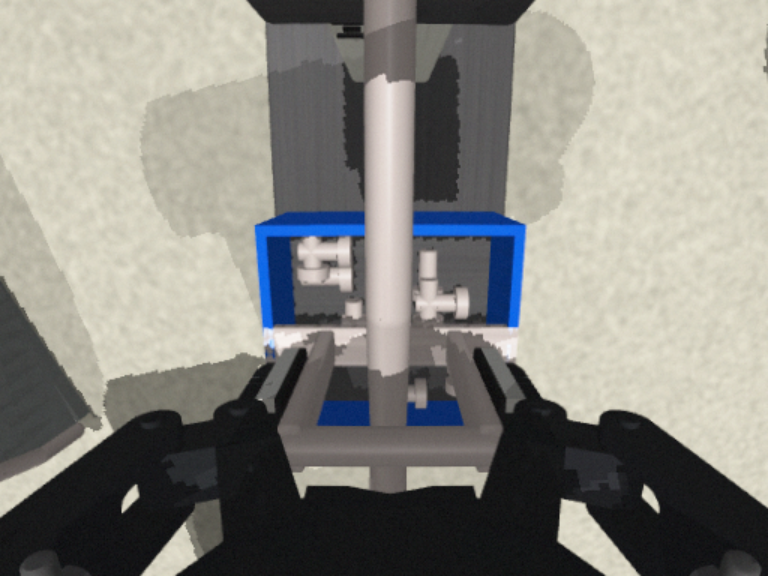

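The side force reversed to −5 N, so the bar is seated in the trough and gripped by friction. I'll centre it by 3 mm and lower the last bit.

Emit:
{"op": "move_arm", "data": {"deltas": "-0.15 0 0.1 0 0 0; -0.15 0 0.2 0 0 0; 0 0 0.1 0 0 0; 0 0 0 0 0 0; 0 0 0 0 0 0; 0 0 0 0 0 0"}}

```text
clock: 25.02
position: [464.9, -206.0, 139.9]
ee_rot: [0.991, -0.134, 0.0, 0.0]
contact_force: [-0.8, -2.6, 0.1]
gripper_width: 55.2
```

```bash
python3 -c "
from h import *
s=telemetry.read_state();print(s['position'],s['contact_force'],s['wrist_torque'])"
```

```text
[ 464.90926683 -205.99189923  139.91623749] [-0.80090122 -2.62196252  0.06940657] [-0.56833654  0.4343739  -0.02978164]
```

Emit:
{"op": "move_arm", "data": {"deltas": "0 0.1 0 0 0 0; 0 0 0 0 0 0; 0 0 0 0 0 0"}}

```text
clock: 25.4
position: [464.8, -206.5, 139.8]
ee_rot: [0.991, -0.134, 0.0, -0.0]
contact_force: [-0.1, 1.9, 0.6]
gripper_width: 55.4
```

Emit:
{"op": "move_arm", "data": {"deltas": "0 0 0 0 0 0; 0 0 0 0 0 0; 0 0 0 0 0 0; 0 0 0 0 0 0; 0 0 0 0 0 0; 0 0 0 0 0 0; 0 0 0 0 0 0; 0 0 0 0 0 0; 0 0 0 0 0 0; 0 0 0 0 0 0; 0 0 0 0 0 0; 0 0 0 0 0 0", "grip": 8.5}}

```text
clock: 26.9
position: [464.3, -206.8, 139.7]
ee_rot: [0.991, -0.135, 0.0, -0.0]
contact_force: [0.3, -0.8, -0.5]
gripper_width: 84.5
```

```bash
python3 look.py w14 handle_bar; python3 - <<'E'
from h import *
im,M=cam("scene");cv2.imwrite("pics/s14.png",cv2.resize(im["pixels"][120:210,170:290],None,fx=6,fy=6,interpolation=cv2.INTER_CUBIC))
s=telemetry.read_state();q=R.from_quat(s["ee_rot"])
W=np.load("w14.npy").reshape(-1,3);W=W[np.isfinite(W).all(1)];L=q.inv().apply(W-s["position"])
k=(L[:,2]<-30)&(L[:,2]>-66)&(abs(L[:,1])<25)&(abs(L[:,1])>8)&(abs(L[:,0])<25);print("bar",k.sum(),np.percentile(L[k],[2,50,98],axis=0).round(1).tolist())
E
```

```text
handle_bar [([469.0, -210.0, 119.0], 0.59)]
27.0 [ 464.3 -206.8  139.7] [-0.8 -0.6 -0.3] 84.75785680082134
bar 3034 [[-4.8, -24.6, -48.8], [2.8, 8.8, -46.5], [7.0, 24.6, -31.8]]
```

View pics/w14.png

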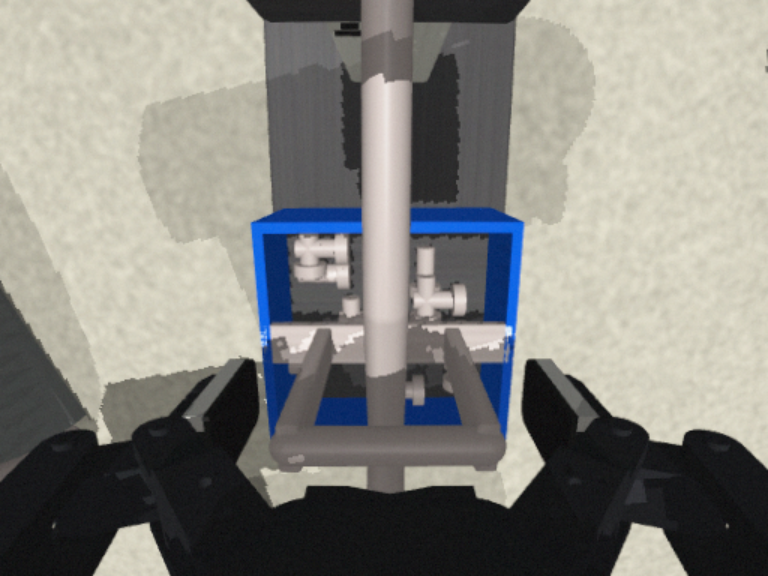

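View pics/s14.png

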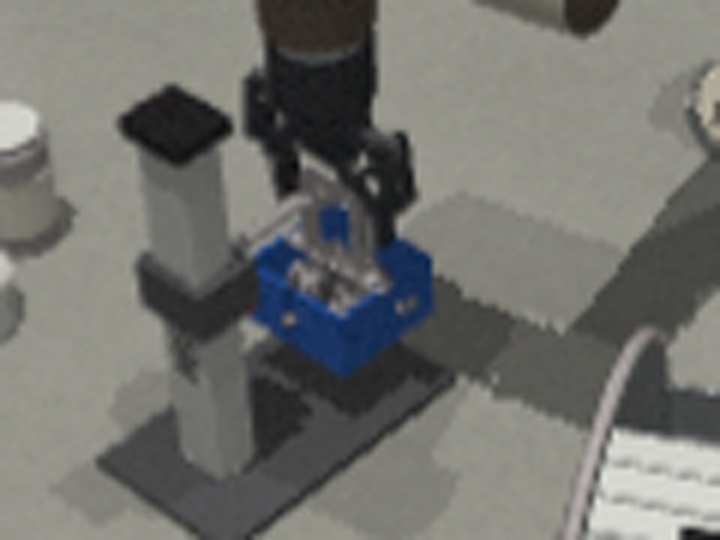

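The tote is released and hanging free, with about 14 mm between the pads and the legs on each side. The bar at rows 430–465 still rests on the hook. Withdrawing straight up.

Emit:
{"op": "move_arm", "data": {"deltas": "0 0 -0.5 0 0 0; 0 0 -1 0 0 0; 0 0 -1.5 0 0 0; 0 0 -1.5 0 0 0; 0 0 -1.5 0 0 0; 0 0 -2 0 0 0; 0 0 -2 0 0 0; 0 0 -2 0 0 0; -1 0 -2 0 0 0; -2 0 -2 0 0 0; -3 0 0 0 0 0; -3 0 0 0 0 0"}}

```text
clock: 28.55
position: [376.7, -182.6, 300.6]
ee_rot: [0.991, -0.135, 0.001, -0.0]
contact_force: [0.1, 0.6, 0.1]
gripper_width: 84.9
```

Emit:
{"op": "move_arm", "data": {"deltas": "-2 0 0 0 0 0; 0 0 0 0 0 0; 0 0 0 0 0 0; 0 0 0 0 0 0; 0 0 0 0 0 0; 0 0 0 0 0 0; 0 0 0 0 0 0; 0 0 0 0 0 0; 0 0 0 0 0 0; 0 0 0 0 0 0; 0 0 0 0 0 0; 0 0 0 0 0 0"}}

```text
clock: 30.05
position: [358.3, -177.5, 299.7]
ee_rot: [0.991, -0.135, -0.0, 0.0]
contact_force: [-0.2, -0.6, 0.3]
gripper_width: 85.0
```

```bash
cat > fin.py <<'E'
import sys
from h import *
tag=sys.argv[1]
im,M=cam("wrist");save(im,tag+".png");W=cloud(im,M).reshape(-1,3);W=W[np.isfinite(W).all(1)]
T=R.from_euler("z",-0.27);o=np.array([465.3,-205.6,0]);L=T.inv().apply(W-o)
k=(L[:,2]>165)&(L[:,2]<240)&(abs(L[:,0])<30)&(abs(L[:,1])<30)&(abs(L[:,1])>8)
print("bar",k.sum(),np.percentile(L[k],[2,50,98],axis=0).round(1).tolist())
for a in range(-35,50,5):
    j=(abs(L[:,1])<3)&(L[:,0]>=a)&(L[:,0]<a+5)&(L[:,2]>150)
    if j.sum()>3: print(a,np.percentile(L[j,2],[50,90]).round(1))
k=(L[:,2]>108)&(L[:,2]<135)&(abs(L[:,0])<70)&(abs(L[:,1])<65);print("rim z",np.percentile(L[k],[2,50,98],axis=0).round(1).tolist())
k=(L[:,2]>108)&(L[:,2]<135)&(abs(L[:,0])<70)&(abs(L[:,1])<65)
A=np.c_[L[k][:,:2],np.ones(k.sum())];print("rim plane",np.linalg.lstsq(A,L[k][:,2],rcond=None)[0].round(3))
im,M=cam("scene");save(im,tag+"s.png");cv2.imwrite("pics/"+tag+"c.png",cv2.resize(im["pixels"][120:210,170:290],None,fx=6,fy=6,interpolation=cv2.INTER_CUBIC))
im,M=cam("top")
for t in ["tape_center","carton_center","bin_center","can_center","ridge"]:
    r=eyes.boxes_of(im,t); print(t,[(np.round(x["point"]).tolist(),round(x["p"],2)) for x in r[:1]])
s=telemetry.read_state();print(s["clock"],s["position"].round(1),s["contact_force"].round(1))
E
python3 fin.py f1
```

```text
bar 795 [[-7.8, -28.3, 171.0], [-2.0, -8.3, 186.4], [4.7, 27.0, 188.9]]
-30 [202.4 203.7]
-25 [202.8 204.2]
-20 [190.8 197.4]
-15 [186.2 187.6]
-10 [183.  184.9]
-5 [187.3 188.4]
0 [187.  188.3]
5 [181.5 182.4]
10 [183.5 184.5]
15 [185.9 187. ]
20 [188. 189.]
25 [190.1 191.5]
30 [191.9 193.6]
35 [193.6 194.4]
rim z [[-47.9, -49.6, 109.9], [-0.8, -1.2, 116.8], [47.2, 49.3, 119.1]]
rim plane [0.00000e+00 3.00000e-03 1.16522e+02]
tape_center [([535.0, -511.0, 44.0], 0.7)]
carton_center [([806.0, 1.0, 58.0], 0.78)]
bin_center [([543.0, 552.0, 7.0], 0.77)]
can_center [([424.0, -517.0, 110.0], 0.75)]
ridge [([640.0, 212.0, 180.0], 0.93)]
30.45 [ 358.3 -177.4  299.7] [-0.1  1.2 -0.3]
```

View pics/f1.png

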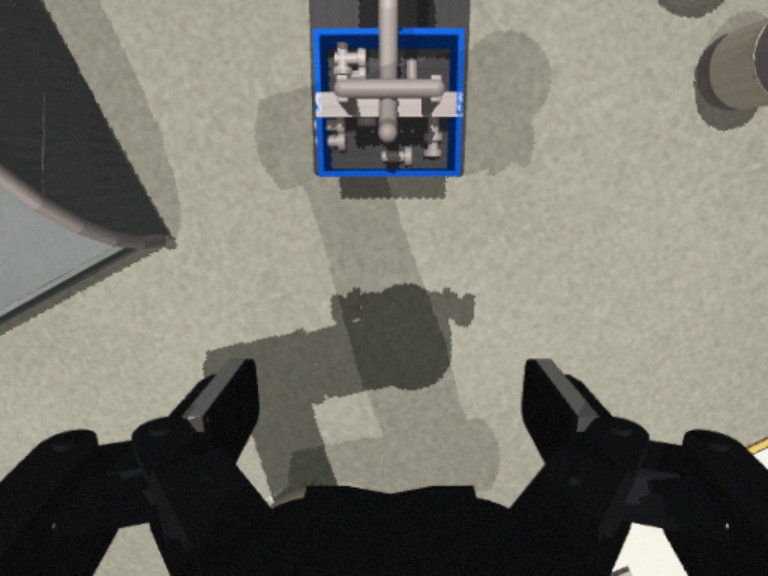

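View pics/f1s.png

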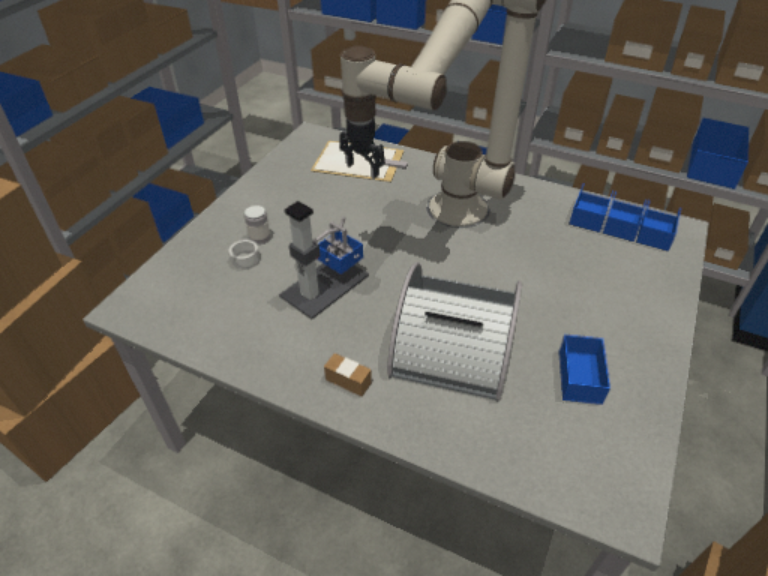

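The tote hangs level with its rim plane flat. The hook tip has dipped from z = 231 to 204, or about 27 mm, and the bar rests at its seat. The bystanders haven't moved and the cover is still open. I'll wait a bit longer, then recheck that it is still.

Emit:
{"op": "move_arm", "data": {"deltas": "0 0 0 0 0 0; 0 0 0 0 0 0; 0 0 0 0 0 0; 0 0 0 0 0 0; 0 0 0 0 0 0; 0 0 0 0 0 0; 0 0 0 0 0 0; 0 0 0 0 0 0; 0 0 0 0 0 0; 0 0 0 0 0 0; 0 0 0 0 0 0; 0 0 0 0 0 0"}}

```text
clock: 31.95
position: [358.3, -177.5, 299.7]
ee_rot: [0.991, -0.135, 0.0, 0.0]
contact_force: [0.5, 0.7, 0.2]
gripper_width: 85.0
```

Emit:
{"op": "move_arm", "data": {"deltas": "0 0 0 0 0 0; 0 0 0 0 0 0; 0 0 0 0 0 0; 0 0 0 0 0 0; 0 0 0 0 0 0; 0 0 0 0 0 0; 0 0 0 0 0 0; 0 0 0 0 0 0; 0 0 0 0 0 0; 0 0 0 0 0 0; 0 0 0 0 0 0; 0 0 0 0 0 0"}}

```text
clock: 33.45
position: [358.3, -177.5, 299.7]
ee_rot: [0.991, -0.134, -0.0, 0.0]
contact_force: [-0.4, 0.2, -0.7]
gripper_width: 85.1
```

```bash
python3 fin.py f2 | grep -E "bar|rim|^-25|^30 |\]$"; python3 fin.py f3 | grep -E "bar|rim|^-25|^30"
```

```text
bar 799 [[-7.7, -28.3, 170.0], [-2.0, -8.3, 186.4], [4.9, 27.1, 188.8]]
-30 [202.4 203.9]
-25 [202.7 203.9]
-20 [190.5 197. ]
-15 [186.  187.6]
-10 [182.9 184.9]
-5 [187.3 188.3]
0 [186.8 188.1]
5 [181.5 182.7]
10 [183.1 184.4]
15 [185.9 187.5]
20 [187.9 189.3]
25 [190.1 191.6]
30 [192.1 193.3]
35 [193.6 194.6]
rim z [[-47.8, -49.6, 109.9], [-0.8, -0.2, 116.8], [47.2, 49.2, 119.1]]
rim plane [-0.00000e+00  3.00000e-03  1.16514e+02]
tape_center [([537.0, -510.0, 46.0], 0.88)]
carton_center [([803.0, -2.0, 61.0], 0.63)]
bin_center [([544.0, 550.0, 11.0], 0.56)]
can_center [([422.0, -516.0, 110.0], 0.84)]
ridge [([639.0, 214.0, 177.0], 0.8)]
33.85 [ 358.3 -177.5  299.7] [0.  0.2 0.7]
bar 795 [[-7.8, -28.3, 169.7], [-2.0, -8.3, 186.5], [4.9, 27.1, 188.9]]
-25 [202.8 203.8]
30 [192.  193.7]
rim z [[-47.8, -49.6, 109.7], [-0.8, -1.2, 116.8], [47.2, 49.3, 119.1]]
rim plane [-0.00000e+00  4.00000e-03  1.16481e+02]
```

Repeated measurements are identical, so everything is at rest.

```bash
python3 -c "
from bench import arm
print(arm.job_done())"
```

```text
the job is handed in; nothing more can be done
None
```

The job is done and handed in at about 34 s of the 72 s limit; `job_done` reports no verdict. I rolled the cover to its stop, lifted the tote out by its stirrup legs, threaded it onto the hook, lowered it at about 35 mm/s and let go once the spring carried the weight.

**Last checks:**
- **Cover:** I measured about 1.4 rad after the push. Later views show the ridge still at the back.
- **Hook:** it has dipped about 27 mm. Its height stayed the same to within about 0.5 mm over the last 3 s.
- **Tote:** the bar centre is about 10–11 mm above the hook's seat. The rim is level to about 0.004 rad.
- **Bystanders:** the tape, carton, bin and can were all within about 5 mm of their starting readings. That is the detector's own scatter.
- **Arm:** it is clear of everything, with about 0 N contact force.

**One disagreement:** while lowering, the side force at the wrist did not match my measured hook position. My test shift of 8 mm towards the robot raised it to about 11 N as the bar pressed on the front of the hook. I re-centred until it was about 2–3 N before letting go. Hook speed could not be measured directly, so the no-jolt limit rests on the slow lowering.

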